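# Present a syringe at the blood-gas analyser's inlet

### The job

On the bench analyser, hook the lip of the grey sampling flap and gently lower the flap forward until it rests fully down on its stop. Then take the syringe out of the white rack, put its collar squarely onto the tilted inlet nipple behind the flap and press it straight in until the sprung nipple clicks and is fully in. Finish like that, still gripping the syringe and holding it pressed in against the spring so that the analyser can draw the sample; leave the tubes, tip box, sharps bin and other rack where they are.

Things in the scene. Friction and masses are not known exactly. Their poses are not given: they have to be found in the camera images.
- analyser: White bench analyser, 360 mm wide (y), 230 mm deep (x), 125 mm high, fixed; origin: centre of its underside, z up; its front looks to its own -x (to the robot, give or take some yaw) and slopes back at 60 deg from the level. A dark display fills its right part; the sampling bay is at its left, centred on y = +90 mm, 100 mm wide, closed in front by a grey flap.
- scoop (a point): Centre of the floor of the finger scoop in the case top behind the flap's lip, at (-35, 90, 96) mm in the analyser's frame, its axes. Open from above, 29 mm deep below the case top, 100 mm wide (y); it reaches back to x = -8 mm, and forward to the flap's lip.
- flap_hinge (a point): Middle of the flap's hinge line, at (-115, 90, 35) mm in the analyser's frame, with the analyser's axes; the hinge line runs along y.
- flap (a joint): Angle of the flap about its hinge, rad: 0 = shut (leaning back 30 deg from the vertical), 1.92 = down on its stop (pointing forward, 10 deg above level). It may start ajar. The hinge is stiff (about 0.055 N m) and stays where it is left.
- flap_lip (a point): Middle of the flap's free top edge, 118 mm from the hinge. The flap is 96 mm wide, 5 mm thick, its outer face through the hinge line (8 mm in the last 14 mm, the lip). Its z points from hinge to lip, x out of the inner face, y along the hinge. Shut, the lip stands 12 mm above the case top: a finger in the scoop behind it can pull it forward.
- nipple_tip (a point): Tip of the steel inlet nipple in the bay, on its axis (moves with it); z points outwards along that axis: up and to the analyser's front, 30 deg from the vertical; y is the analyser's y. At rest it lies at (-72, 90, 72) mm in the analyser's frame. The nipple is 7 mm thick, 8 mm long, with a rounded end, on a round shoulder 18 mm across.
- nipple_seat (a point): Centre of that shoulder's face, 8 mm below the nipple's tip, same axes: where the mouth of the syringe's collar comes to sit.
- inlet (a joint): How far the nipple with its shoulder is pushed in along its axis, m: 0 at rest (sprung out), 0.008 fully in at its end stop. The push needed is about 4 N at first, rises to a peak of about 12 N near 3.5 mm, then drops as it clicks through (done by 5.5 mm) and is about 6 N fully in; let go, it springs out again.
- syringe: Clear 5 ml syringe standing tip down in the rack, origin 6 mm above the bench: centre of its collar's mouth (lower end); z towards the plunger. Collar 13 mm across, 9 inside, 9 deep; barrel 14 mm across, z = 13 to 80 mm; flange z = 80 to 82.5 mm, 24 mm along y but 14 along x (so grip the barrel across x); thumb disc (14 mm across) up to z = 96.5 mm; about 20 g.
- rack: White plastic tube rack with 2 x 5 holes of 15.5 mm, fixed on the bench: 145 mm (x) by 62 mm (y), top at 36 mm, floor at 6 mm; origin: centre of its underside. The syringe stands in an end hole at (-50, 12.5) mm or (50, -12.5) mm, the capped tube in the other.
- tube: Capped sample tube standing in the same rack, 80 mm tall, 13 mm across, cap 17 mm. Leave it alone. Origin: centre of its underside.
- tip_box: Box of pipette tips, 122 x 84 x 56 mm. Leave it alone. Origin: centre of its underside.
- tube_rack: Second rack, full of capped tubes, 145 x 62 x 86 mm. Leave it alone. Origin: centre of its underside.
- sharps_bin: Round sharps bin with a lid, 134 mm across, 167 mm tall. Leave it alone. Origin: centre of its underside.

How it is judged:
By the outcome, as a careful person would: the job done as asked, in the order asked, and still so for the second after the job is handed in, while the arm keeps its last pose, push and grip.
It also fails if it takes over 70 s, if anything falls off the work surface, if the arm or the gripper's body presses on something with over 40 N, if the wrist force passes 120 N, or if a joint passes its speed limit or range.

### The arm

A 6-joint arm with a two-finger parallel gripper is mounted at the origin on the work surface. World frame = base frame: x ahead of the robot, y to its left, z up, the work surface at z = 0. Lengths are in mm, angles in rad, forces in N, time in s.
With the tool pointing down it reaches from about 350 to 775 mm from the base axis. Payload 7.3 kg.
Tool frame: the origin (TCP) lies between the finger pads; the fingertips stand 8 mm ahead of it and the grasp point (between the pads) lies 11 mm behind it; y points along the fingers, z is the direction in which the jaws open and shut, and the axes are right-handed (so a half turn about y gives the same grasp; the last joint's range is limited). The gripper opens to 92 mm and grips with 3 to 60 N. Pads are 19 mm wide; open, the fingers measure 130 mm over their backs; the gripper's body (75 mm by 190 mm) begins 47 mm behind the grasp point.
Start: joints at [-1.3, 0.342, 1.524, -0, 1.275, -0.146], TCP at [212.563, -480.066, 210.441] pointing down, gripper open.
Joint ranges: [-2.53, 2.53], [-0.77, 2.02], [0.04, 2.7], [-1, 4.14], [0.28, 2.66], [-3.11, 3.11]. Speed limits (rad/s): [2.57, 2.57, 3.14, 3.14, 3.14, 3.14].

### API

Orientations are given as [roll, pitch, yaw] about the fixed x, y, z axes, in that order (R = Rz(yaw) Ry(pitch) Rx(roll)).
In Python, from plant import bot, vision, job gives the robot as it stands. The module is installed in compiled form; this text tells all that it offers.
- The arm moves only by the tool arm_command, never from a script. Its argument "deltas" is a list of rows, each a list of 4 numbers: the shift along the tool's x, y, z in m, then the turn about the tool's y in degrees. In form: [[x, y, z, twist], ...]. A call has 1 to 5 rows; each row shifts and turns the commanded pose from where the row before left it, along the tool's axes as they then stand; what a row does not reach is not made up. A row lasts 1/10 s, in which the tool goes at most 50 mm and 8.59 degrees, less where a joint would pass 70% of its speed; a pose out of reach is approached as far as the arm can. A call is refused whole if a number of a shift passes 0.05 or a number of a turn 8.59, either way. A call with a gripper value outside its range is refused whole. "claw" is the closure in counts, from 0 (fully open) to 255 (shut), set as the call begins (left out, the last holds). The fingers move at their own pace and stop on an object; the grip force is fixed at half the most. Time passes only in rows, so rows that do not move let the fingers close. It gives the time, the measured TCP pose, the force and the opening at its end, in the units of the state.
- bot.get_obs(): the state, without advancing time (a new reading comes with each control period).
- vision.capture(name): name is "scene" or "top"; returns a dict with "img" (480x640x3 uint8, red, green, blue), "camera_matrix" (3x3 intrinsics, pixels), "world_to_cam" (4x4, takes a point from world to camera coordinates). Camera axes: x right, y down, z forward; pixel columns grow to the right and rows downward; lengths in mm; the calibration is good to about 2 mm. A picture is of the moment at which its call begins. There is no depth.
- job.close_job(): hands the job in, once; it reports no verdict.
Trained networks look in a picture, given as the dict that the camera call returned (one of the last four; its "shot" number tells which), for a name from the list of things; names that differ only in an ending like _2 or _b are one class to them, and where a whole thing is asked for, a point or a joint stands for the part that bears it (a point fixed in the world has none). Each returns a list of dicts, best first, with "confidence" (0 to 1); they miss things now and then, are a little off and sometimes report something else, mostly with a low value. They report only what shows in the picture. A call takes as long as a camera call.
- vision.find_in(picture, name): "xyz" ([x, y, z] in mm, in the coordinates of the camera as it stood for that picture, good to about 4 mm: the middle of the surface that is visible of it).
- vision.regions_of(picture, name): "mask" (480x640 bool, what is visible of it).
The state is a dict: "time": time; "joint_positions": joint angles; "dq": joint speeds; "tau": joint torques, N m; "tool_pos": TCP position; "tcp_rot": TCP orientation; "contact_force": force on the tool from outside, world axes, zero at the start; "moment": the same for the moment, N m; "grip_width": finger opening in mm.
Only numpy, scipy, OpenCV 4.12 (cv2) and the standard library are available. Lean on these libraries where they do the work, as an engineer would, in place of code of your own. Each camera call takes 0.05 s, during which the arm holds its last target. There are 200 camera calls.

## Working session

There is one attempt and no reset: what is moved stays moved. The work goes in short steps, Python scripts to look and compute and a tool call to move; the robot and the scene stay as the last step left them, time stands still between calls to the robot, and variables do not carry over. Pictures are saved under pics/ and viewed, about 8 in all and at most 12, crops included, and the job is handed in when it is done.

Besides the shell and the picture viewer there is one more tool, called after ">>>" by a JSON object that holds its "fn" and its "kwargs", one argument or row to a line. arm_command: Moves the arm, as the interface text tells. Its arguments: {"type":"object","properties":{"deltas":{"type":"array","items":{"type":"array","items":{"type":"number"}}},"claw":{"type":"number"}},"required":["deltas"]}

```bash
mkdir -p pics; cat > h.py <<'E'
import numpy as np,cv2
from plant import bot,vision,job
from scipy.spatial.transform import Rotation as R
def w(p,xyz):
    return (np.linalg.inv(p["world_to_cam"])@np.r_[xyz,1])[:3]
def proj(p,X):
    c=(p["world_to_cam"]@np.r_[X,1])[:3]; u=p["camera_matrix"]@c; return u[:2]/u[2]
def ray(p,uv,z):
    M=np.linalg.inv(p["world_to_cam"]); d=M[:3,:3]@np.linalg.inv(p["camera_matrix"])@np.r_[uv,1]; o=M[:3,3]
    return o+d*(z-o[2])/d[2]
def save(p,n,crop=None,s=1):
    i=p["img"][:,:,::-1]
    if crop: a,b,c,d=crop; i=i[b:d,a:c]
    cv2.imwrite(f"pics/{n}.png",cv2.resize(i,None,fx=s,fy=s,interpolation=cv2.INTER_CUBIC))
E
python3 - <<'E'
from h import *
np.set_printoptions(precision=3,suppress=True)
o=bot.get_obs();print(o)
for n in("scene","top"):
    p=vision.capture(n);save(p,n+"0")
    print(n,"cam at",np.linalg.inv(p["world_to_cam"])[:3,3])
    for t in("analyser","flap","flap_lip","scoop","nipple_tip","nipple_seat","flap_hinge","syringe","rack","tube","tip_box","tube_rack","sharps_bin"):
        try:
            r=vision.find_in(p,t)
            print(t,[(np.round(w(p,d["xyz"])).tolist(),round(d["confidence"],2)) for d in r[:3]])
        except Exception as e: print(t,e)
E
```

```text
{'time': 0.0, 'joint_positions': array([-1.3  ,  0.343,  1.525, -0.   ,  1.275, -0.146]), 'dq': array([-0.   , -0.002, -0.001,  0.001, -0.001, -0.   ]), 'tau': array([  0.001, -43.125, -24.422,   0.072,   0.056,  -0.   ]), 'tool_pos': array([ 212.447, -479.619,  209.748]), 'tcp_rot': array([-1.572,  0.   , -2.725]), 'contact_force': array([0.032, 0.316, 0.24 ]), 'moment': array([ 0.017, -0.033, -0.003]), 'grip_width': 91.97467673030205}
scene cam at [1107.463  666.502  800.295]
analyser [([702.0, -24.0, 128.0], 0.85), ([548.0, -19.0, 117.0], 0.41)]
flap [([543.0, -24.0, 113.0], 0.81)]
flap_lip [([547.0, -20.0, 118.0], 0.8)]
scoop [([697.0, -27.0, 128.0], 0.68)]
nipple_tip []
nipple_seat []
flap_hinge [([699.0, -24.0, 126.0], 0.7)]
syringe [([547.0, -19.0, 121.0], 0.73), ([489.0, 311.0, 82.0], 0.56)]
rack [([448.0, 331.0, 35.0], 0.72), ([694.0, -30.0, 126.0], 0.45)]
tube [([447.0, 328.0, 32.0], 0.66), ([393.0, 351.0, 66.0], 0.43)]
tip_box [([391.0, -250.0, 44.0], 0.8)]
tube_rack [([695.0, 363.0, 36.0], 0.71)]
sharps_bin [([545.0, -454.0, 117.0], 0.75)]
top cam at [ 196.716  -64.744 1612.338]
analyser [([538.0, -22.0, 97.0], 0.73), ([638.0, -96.0, 128.0], 0.63), ([439.0, 320.0, 37.0], 0.4)]
flap [([540.0, -19.0, 97.0], 0.72)]
flap_lip [([541.0, -19.0, 99.0], 0.91)]
scoop [([639.0, -93.0, 123.0], 0.78)]
nipple_tip []
nipple_seat []
flap_hinge [([637.0, -95.0, 127.0], 0.67), ([536.0, -21.0, 100.0], 0.37)]
syringe [([486.0, 299.0, 89.0], 0.41), ([535.0, -21.0, 98.0], 0.3)]
rack [([440.0, 322.0, 35.0], 0.62)]
tube [([392.0, 339.0, 79.0], 0.5)]
tip_box [([373.0, -271.0, 52.0], 0.78)]
tube_rack [([665.0, 338.0, 35.0], 0.96)]
sharps_bin [([522.0, -489.0, 158.0], 0.69), ([539.0, -18.0, 96.0], 0.63)]
```

View pics/scene0.png

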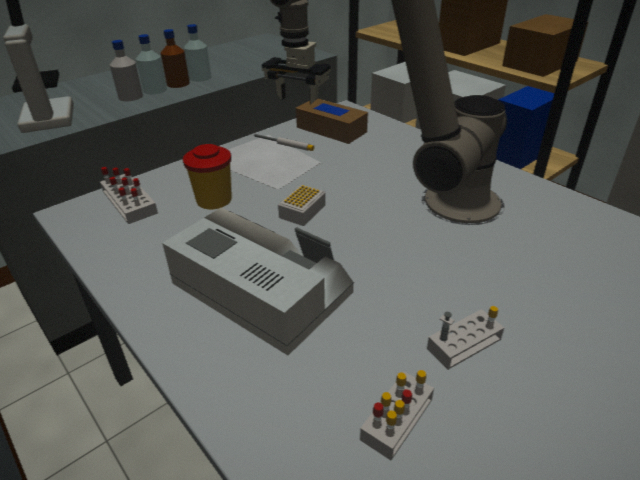

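View pics/top0.png

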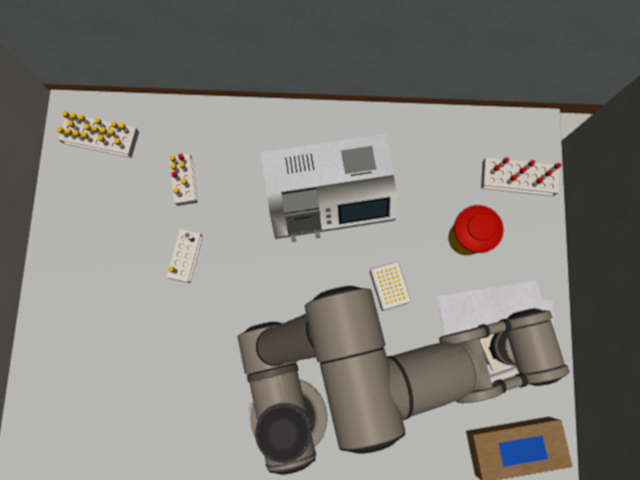

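The scene view shows the analyser at about (265,270) with its flap ajar near (315,245). The syringe is in the rack at (447,325) and the tube at (493,315). I'll zoom in for pose.

```bash
python3 - <<'E'
from h import *
p=vision.capture("top");a=p["img"][128:248,255:405,::-1]
q=vision.capture("scene");b=q["img"][200:355,155:365,::-1]
cv2.imwrite("pics/a1.png",cv2.resize(a,None,fx=5,fy=5,interpolation=cv2.INTER_CUBIC))
cv2.imwrite("pics/b1.png",cv2.resize(b,None,fx=3.8,fy=3.8,interpolation=cv2.INTER_CUBIC))
for n,p in(("t",p),("s",q)):
    for t in("rack","syringe","tube","flap"):
        r=vision.regions_of(p,t)
        for d in r[:2]:
            m=d["mask"].astype(np.uint8);ys,xs=np.nonzero(m)
            if len(xs)<3: continue
            print(n,t,round(d["confidence"],2),len(xs),xs.min(),xs.max(),ys.min(),ys.max(),np.round(cv2.boxPoints(cv2.minAreaRect(np.c_[xs,ys].astype(np.float32)))).tolist())
print(p["camera_matrix"])
E
```

```text
t rack 0.96 1123 168 202 229 281 [[167.0, 277.0], [180.0, 227.0], [204.0, 233.0], [191.0, 283.0]]
t rack 0.66 713 285 320 209 233 [[285.0, 213.0], [319.0, 208.0], [322.0, 230.0], [287.0, 234.0]]
t syringe 0.54 1102 171 197 154 204 [[167.0, 156.0], [190.0, 152.0], [198.0, 202.0], [175.0, 205.0]]
t tube 0.48 51 168 177 266 272 [[168.0, 272.0], [168.0, 266.0], [177.0, 266.0], [177.0, 272.0]]
t flap 0.62 715 286 320 208 234 [[285.0, 213.0], [319.0, 208.0], [323.0, 229.0], [289.0, 235.0]]
s rack 0.66 179 487 498 306 328 [[486.0, 328.0], [490.0, 305.0], [499.0, 307.0], [495.0, 329.0]]
s syringe 0.72 227 441 452 312 340 [[440.0, 340.0], [442.0, 312.0], [453.0, 312.0], [451.0, 341.0]]
s syringe 0.19 724 296 333 228 261 [[287.0, 246.0], [297.0, 226.0], [338.0, 247.0], [328.0, 267.0]]
s tube 0.69 165 487 498 306 328 [[484.0, 326.0], [491.0, 305.0], [499.0, 307.0], [492.0, 329.0]]
[[504.04727801   0.         317.03667432]
 [  0.         504.04727801 229.51777008]
 [  0.           0.           1.        ]]
```

View pics/a1.png

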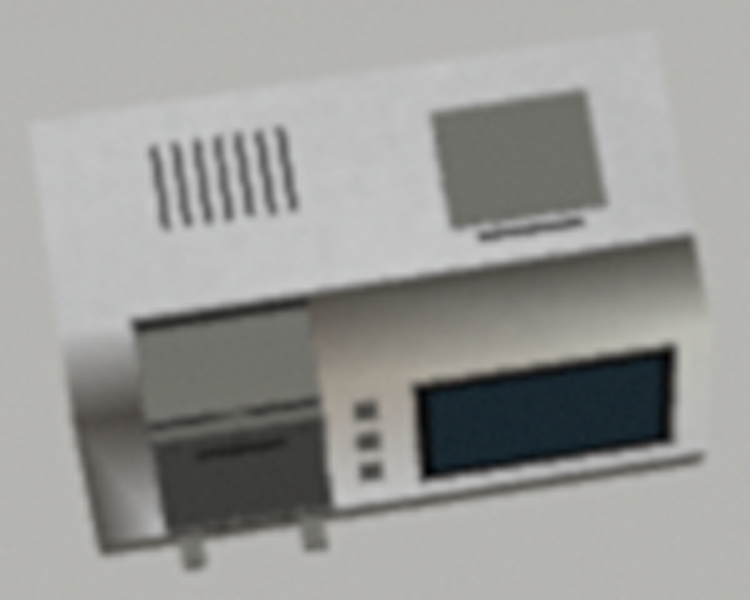

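View pics/b1.png

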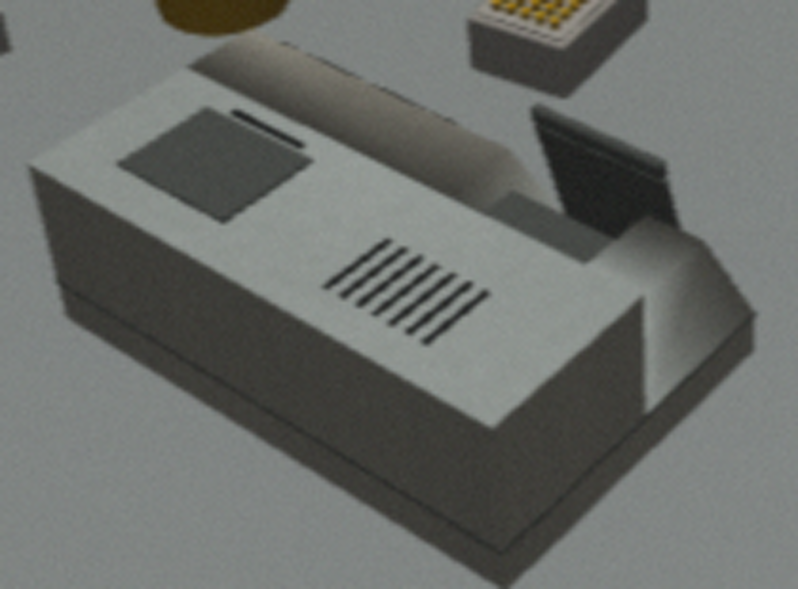

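Top crop: rear top corners at about px (261,153) and (386,134), lip bar between the light scoop and the dark flap. Scene crop: the flap is ajar, standing almost vertical, with its lip from (296,228) to (330,243). Next I fit the analyser pose, flap angle and rack pose.

```bash
cat > fit.py <<'E'
from h import *
from scipy.optimize import least_squares
np.set_printoptions(precision=2,suppress=True)
t=vision.capture("top");s=vision.capture("scene")
T=lambda u,v:np.array([255+(u-2)/5,128+(v-2)/5]);S=lambda u,v:np.array([155+(u-1.5)/3.8,200+(v-1.5)/3.8])
obs=[(t,(115,180,125),T(31,124)),(t,(115,-180,125),T(655,30)),
(s,(115,180,125),S(495,428)),(s,(115,-180,125),S(32,165)),(s,(115,180,0),S(507,588)),(s,(115,-180,0),S(68,318))]
def W(x,a): c,si=np.cos(x[2]),np.sin(x[2]);return np.array([x[0]+c*a[0]-si*a[1],x[1]+si*a[0]+c*a[1],a[2]])
f=lambda x:np.concatenate([proj(p,W(x,a))-o for p,a,o in obs])
r=least_squares(f,[630,-95,0.1]);x=r.x;print("analyser",x,np.degrees(x[2]));print(r.fun.reshape(-1,2))
def F(th,u,y,n): # u from hinge, n inward
    a=np.radians(30)-th;return (-115+np.sin(a)*u+np.cos(a)*n,90+y,35+np.cos(a)*u-np.sin(a)*n)
fo=[(s,8,48,S(665,163)),(s,8,-48,S(537,107))]
g=lambda q:np.concatenate([proj(p,W(x,F(q[0],118,y,n)))-o for p,n,y,o in fo])
q=least_squares(g,[0.5]);print("flap",q.x,q.fun,"lip",W(x,F(q.x[0],118,0,0)),W(x,F(q.x[0],118,0,8)))
for n in(0,8):
  for y in(48,-48):
    u=proj(t,W(x,F(q.x[0],118,y,n)));print("top crop pred",n,y,(u-[255,128])*5+2)
for nm,a in(("hinge",(-115,90,35)),("scoop",(-35,90,96)),("tip",(-72,90,72)),("liptop",F(0,118,0,0))):print(nm,W(x,a))
# syringe / tube
from itertools import product
for nm,zt in(("syringe",103),("tube",80)):
    m=vision.regions_of(s,nm)[0]["mask"];ys,xs=np.nonzero(m);v=ys.min();print(nm,"scene top",ray(s,(xs[ys<v+4].mean(),v+2),zt))
print("tube cap top-view",ray(t,(172.5,269),80))
E
python3 fit.py
python3 - <<'E'
from h import *
t=vision.capture("top");s=vision.capture("scene")
a=cv2.resize(t["img"][222:290,160:210,::-1],None,fx=8,fy=8,interpolation=cv2.INTER_CUBIC)
b=cv2.resize(s["img"][300:368,422:512,::-1],None,fx=4.4,fy=8*68/68 if 0 else 4.4,interpolation=cv2.INTER_CUBIC)
c=np.zeros((544,800,3),np.uint8);c[:,:400]=a;c[:b.shape[0],400:400+b.shape[1]]=b
cv2.imwrite("pics/rack.png",c)
E
```

```text
analyser [646.94 -89.34   0.2 ] 11.338407863500993
[[-0.86  0.78]
 [-0.66  0.7 ]
 [-0.5  -1.07]
 [-1.05 -1.19]
 [-0.04  1.14]
 [ 0.06  0.38]]
flap [0.3] [-0.73 -0.63 -1.67 -1.42] lip [542.53 -18.49 149.97] [550.17 -16.95 148.17]
top crop pred 0 48 [150.61 452.18]
top crop pred 0 -48 [325.  425.1]
top crop pred 8 48 [148.68 439.15]
top crop pred 8 -48 [322.68 412.17]
hinge [516.49 -23.71  35.  ]
scoop [594.93  -7.98  96.  ]
tip [558.65 -15.25  72.  ]
liptop [574.34 -12.11 137.19]
syringe scene top [485.92 305.28 103.  ]
tube scene top [384.47 344.16  80.  ]
tube cap top-view [390.86 338.89  80.  ]
```

View pics/rack.png

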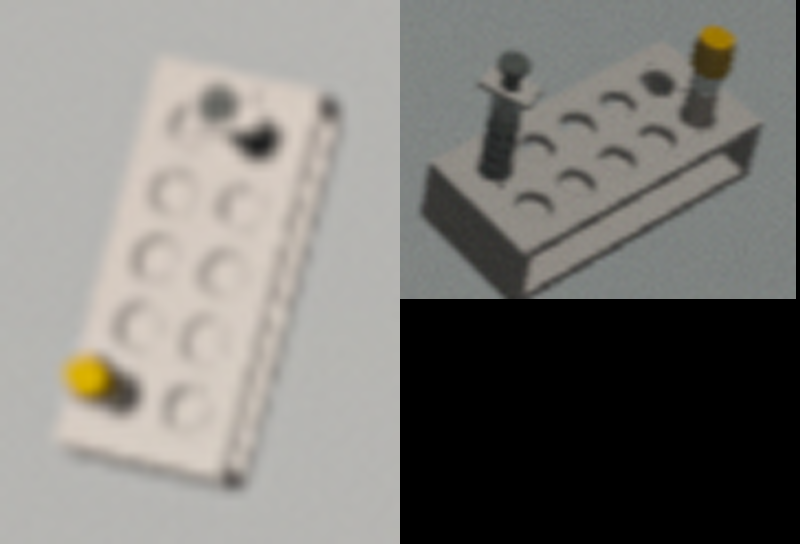

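The syringe stands in the +x end hole (base about px (192,239) in the top view) and the tube in the other end hole. Analyser pose is about (647,-89) with 11.3° yaw, flap ajar at about 0.25–0.3 rad. I'll close the gripper and move it above the scoop.

>>> {"fn": "arm_command", "kwargs": {
  "deltas": [
    [0,-0.02,0,6.25],
    [0,-0.01,0,6.25],
    [-0.03,0,-0.025,0],
    [-0.03,0,-0.025,0],
    [-0.03,0,-0.025,0]
  ],
  "claw": 255
}}

```text
time: 2.7
tool_pos: [286.5, -387.8, 240.4]
tcp_rot: [-1.571, 0.0, -2.944]
contact_force: [-0.0, -0.2, -0.6]
grip_width: 56.5
```

>>> {"fn": "arm_command", "kwargs": {
  "deltas": [
    [-0.03,0,-0.025,0],
    [-0.03,0,-0.025,0],
    [-0.03,0,-0.025,0],
    [-0.03,0,-0.025,0],
    [-0.03,0,-0.025,0]
  ]
}}

```text
time: 3.2
tool_pos: [409.2, -235.3, 240.6]
tcp_rot: [-1.57, 0.0, -2.943]
contact_force: [0.1, -0.9, -0.0]
grip_width: 16.4
```

>>> {"fn": "arm_command", "kwargs": {
  "deltas": [
    [-0.03,0,-0.025,0],
    [-0.03,0,-0.025,0],
    [-0.03,0,-0.025,0],
    [-0.03,0,-0.025,0],
    [-0.03,0,-0.025,0]
  ]
}}

```text
time: 3.7
tool_pos: [531.6, -83.0, 240.5]
tcp_rot: [-1.57, 0.0, -2.943]
contact_force: [0.0, -0.6, -0.2]
grip_width: 0.0
```

>>> {"fn": "arm_command", "kwargs": {
  "deltas": [
    [-0.03,0,-0.025,0],
    [-0.02,0,-0.02,0],
    [0,0,0,0]
  ]
}}

```text
time: 4.0
tool_pos: [572.2, -27.5, 239.9]
tcp_rot: [-1.572, 0.0, -2.939]
contact_force: [0.7, 0.3, 0.1]
grip_width: 0.1
```

```bash
cat > fit2.py <<'E'
from h import *
from scipy.optimize import least_squares
np.set_printoptions(precision=2,suppress=True)
t=vision.capture("top");s=vision.capture("scene")
T=lambda u,v:np.array([255+(u-2)/5,128+(v-2)/5]);S=lambda u,v:np.array([155+(u-1.5)/3.8,200+(v-1.5)/3.8])
RT=lambda u,v:np.array([160+(u-3.5)/8,222+(v-3.5)/8]);RS=lambda u,v:np.array([422+(u-401.7)/4.4,300+(v-1.7)/4.4])
def W(x,a): c,si=np.cos(x[2]),np.sin(x[2]);return np.array([x[0]+c*a[0]-si*a[1],x[1]+si*a[0]+c*a[1],a[2]])
def F(th,u,y,n):
    a=np.radians(30)-th;return (-115+np.sin(a)*u+np.cos(a)*n,90+y,35+np.cos(a)*u-np.sin(a)*n)
A=[(0,(115,180,125),T(31,124)),(0,(115,-180,125),T(655,30)),(0,(-8,140,125),T(135,324)),(0,(-8,40,125),T(308,300)),
(1,(115,180,125),S(495,428)),(1,(115,-180,125),S(32,165)),(1,(115,180,0),S(507,588)),(1,(115,-180,0),S(68,318)),
(1,(-8,140,125),S(585,264))]
Fl=[(1,8,48,S(665,163)),(1,8,-48,S(537,107)),(0,8,48,T(149,424)),(0,8,-48,T(320,402))]
Rk=[(0,(72.5,31,36),RT(163,58)),(0,(72.5,-31,36),RT(318,92)),(0,(-72.5,31,36),RT(62,440)),(0,(-72.5,-31,36),RT(225,482)),
(1,(72.5,31,36),RS(430,167)),(1,(72.5,-31,36),RS(525,255)),(1,(-72.5,-31,36),RS(762,122)),(1,(-72.5,31,36),RS(663,40))]
P=(t,s)
def f(v):
    b=v[7:].reshape(2,2);r=[proj(P[i],W(v[:3],a))+b[i]-o for i,a,o in A]
    r+=[proj(P[i],W(v[:3],F(v[3],118,y,n)))+b[i]-o for i,n,y,o in Fl]
    r+=[proj(P[i],W(v[4:7],a))+b[i]-o for i,a,o in Rk]
    return np.r_[np.concatenate(r),v[7:]*1.0]
r=least_squares(f,[647,-89,.2,.27,440,322,.1,0,0,0,0],loss="soft_l1",x_scale=[1,1,.01,.01,1,1,.01,.1,.1,.1,.1]);v=r.x
print("an",v[:3],"flap",v[3],"rack",v[4:7],"bias",v[7:]);print(f(v)[:-4].reshape(-1,2).T)
np.save("v.npy",v)
for nm,a in(("hinge",(-115,90,35)),("tip",(-72,90,72)),("lipin",F(v[3],118,0,8)),("down",F(1.92,118,0,0))):print(nm,W(v[:3],a))
for nm,a in(("syr",(50,-12.5,6)),("tube",(-50,12.5,6))):print(nm,W(v[4:7],a))
a=cv2.resize(t["img"][150:250,240:340,::-1],None,fx=4,fy=4,interpolation=cv2.INTER_CUBIC)
b=cv2.resize(s["img"][180:280,260:360,::-1],None,fx=4,fy=4,interpolation=cv2.INTER_CUBIC)
cv2.imwrite("pics/lip.png",np.hstack([a,b]))
E
python3 fit2.py
```

```text
an [646.84 -89.47   0.19] flap 0.27539946422367323 rack [436.91 322.5   -0.18] bias [ 0.35 -0.59  0.65  0.28]
[[ -0.36  -0.08  -1.    -0.19  -0.24  -0.27   0.25   0.83   0.62  -0.79
   -1.64   0.09   0.68   0.03   1.25  -0.56   0.01  20.95 -22.29 -23.16
   22.01]
 [ -0.     0.33  -0.69  -1.2   -0.75  -1.16   1.45   0.4   -0.31   0.59
   -0.33   1.55   0.68  -0.17   0.03   0.47  -0.17  18.66 -22.28 -19.56
   17.63]]
hinge [516.62 -23.37  35.  ]
tip [558.81 -15.07  72.  ]
lipin [552.67 -16.28 147.42]
down [402.6  -45.82  55.47]
syr [483.96 301.46   6.  ]
tube [389.86 343.54   6.  ]
```

View pics/lip.png

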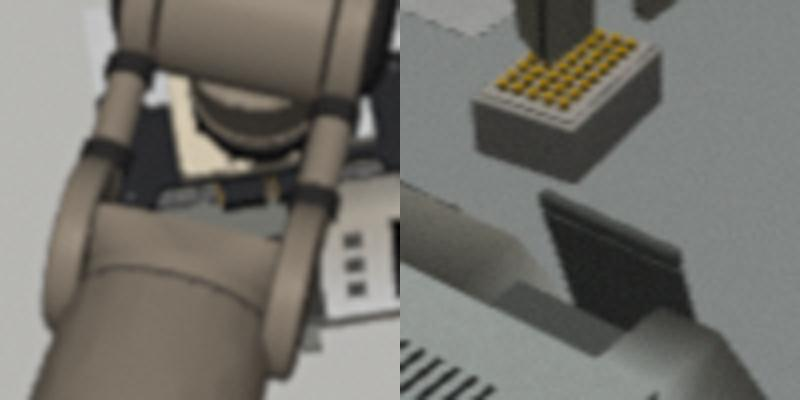

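The scene crop shows the flap lip, right of centre, ajar and unobstructed. The arm hides the bay in the top view, and my rack corner assignment in the scene view was mirrored. I'll fix the fit and compute the flap path.

```bash
sed -i 's/RS(430,167)/RS(525,255)/; s/(1,(72.5,-31,36),RS(525,255))/(1,(72.5,-31,36),RS(430,167))/; s/(1,(-72.5,-31,36),RS(762,122))/(1,(-72.5,-31,36),RS(663,40))/; s/(1,(-72.5,31,36),RS(663,40))/(1,(-72.5,31,36),RS(762,122))/' fit2.py
cat >> fit2.py <<'E'
X=np.array(bot.get_obs()["tool_pos"]);c,s_=np.cos(v[2]),np.sin(v[2])
d=X-W(v[:3],(0,0,0));print("TCP in analyser",d[0]*c+d[1]*s_,-d[0]*s_+d[1]*c,X[2])
for th in np.linspace(.275,1.95,9):
    q=F(th,98,0,5);print(round(th,2),"TCP an",q[0]+9.5,q[2]+8)
E
python3 fit2.py
```

```text
an [647.38 -88.42   0.19] flap 0.27714650240402366 rack [438.55 325.29  -0.17] bias [ 0.87 -0.22  0.59  0.18]
[[-0.19  0.08 -0.85 -0.05 -0.21 -0.32  0.28  0.78  0.68 -0.65 -1.53  0.23
   0.83 -0.57  0.68 -0.79 -0.18  0.28 -0.08 -0.34  0.07]
 [ 0.14  0.52 -0.54 -1.05 -0.4  -0.97  1.81  0.6  -0.03  0.76 -0.19  1.75
   0.89 -0.35 -0.32  0.36 -0.46  0.03 -0.92 -0.07 -0.17]]
hinge [517.19 -22.28  35.  ]
tip [559.38 -13.99  72.  ]
lipin [553.05 -15.23 147.48]
down [403.16 -44.69  55.47]
syr [485.77 304.64   6.  ]
tube [391.33 345.94   6.  ]
TCP in analyser -64.50933415730015 70.91337861335899 240.38798152522165
0.28 TCP an -76.54119610282133 136.75706734345283
0.48 TCP an -96.66090133452852 140.72855434714086
0.69 TCP an -117.16668052096287 140.4314557297682
0.9 TCP an -137.16288269533587 135.87874815813035
1.11 TCP an -155.77611418424723 127.26928469218505
1.32 TCP an -172.19338667710744 114.97910928552692
1.53 TCP an -185.69762691146823 99.54503194595392
1.74 TCP an -195.6989969830157 81.64118195989778
1.95 TCP an -201.76065727242354 62.049563288459105
```

>>> {"fn": "arm_command", "kwargs": {
  "deltas": [
    [-0.0115,0,-0.019,0],
    [0,0.035,0,0],
    [0,0.035,0,0],
    [0,0.03,0,0],
    [0,0.01,0,0]
  ]
}}

```text
time: 4.7
tool_pos: [576.2, -10.6, 127.6]
tcp_rot: [-1.572, -0.005, -2.945]
contact_force: [-0.5, 0.7, 0.0]
grip_width: 0.5
```

>>> {"fn": "arm_command", "kwargs": {
  "deltas": [
    [0.0047,-0.0014,0,0],
    [0.0047,-0.0014,0,0],
    [0.0047,-0.0014,0,0],
    [0.0047,-0.0014,0,0],
    [0.0047,-0.0014,0,0]
  ]
}}

```text
time: 5.2
tool_pos: [555.4, -14.5, 138.6]
tcp_rot: [-1.57, 0.002, -2.943]
contact_force: [0.2, -0.1, -0.0]
grip_width: 0.4
```

>>> {"fn": "arm_command", "kwargs": {
  "deltas": [
    [0.004,-0.0008,0,0],
    [0.004,-0.0008,0,0],
    [0.004,-0.0008,0,0],
    [0.004,-0.0008,0,0],
    [0.004,-0.0008,0,0]
  ]
}}

```text
time: 5.7
tool_pos: [535.4, -18.3, 141.4]
tcp_rot: [-1.571, -0.0, -2.943]
contact_force: [0.8, -0.6, 0.1]
grip_width: 0.6
```

>>> {"fn": "arm_command", "kwargs": {
  "deltas": [
    [0.0041,0,0,0],
    [0.0041,0,0,0],
    [0.0041,0,0,0],
    [0.0041,0,0,0],
    [0.0041,0,0,0]
  ]
}}

```text
time: 6.2
tool_pos: [515.3, -22.3, 141.4]
tcp_rot: [-1.571, 0.0, -2.943]
contact_force: [-0.8, 0.6, -0.3]
grip_width: 0.5
```

>>> {"fn": "arm_command", "kwargs": {
  "deltas": [
    [0.004,0.0009,0,0],
    [0.004,0.0009,0,0],
    [0.004,0.0009,0,0],
    [0.004,0.0009,0,0],
    [0.004,0.0009,0,0]
  ]
}}

```text
time: 6.7
tool_pos: [495.7, -26.3, 136.8]
tcp_rot: [-1.571, -0.0, -2.943]
contact_force: [-1.0, -0.2, 0.4]
grip_width: 0.4
```

>>> {"fn": "arm_command", "kwargs": {
  "deltas": [
    [0.0037,0.0017,0,0],
    [0.0037,0.0017,0,0],
    [0.0037,0.0017,0,0],
    [0.0037,0.0017,0,0],
    [0.0037,0.0017,0,0]
  ]
}}

```text
time: 7.2
tool_pos: [477.6, -29.9, 128.3]
tcp_rot: [-1.571, -0.0, -2.943]
contact_force: [0.2, 0.2, -0.7]
grip_width: 0.5
```

>>> {"fn": "arm_command", "kwargs": {
  "deltas": [
    [0.0033,0.0025,0,0],
    [0.0033,0.0025,0,0],
    [0.0033,0.0025,0,0],
    [0.0033,0.0025,0,0],
    [0.0033,0.0025,0,0]
  ]
}}

```text
time: 7.7
tool_pos: [461.5, -33.1, 115.7]
tcp_rot: [-1.571, -0.0, -2.943]
contact_force: [0.1, 0.4, -0.2]
grip_width: 0.6
```

>>> {"fn": "arm_command", "kwargs": {
  "deltas": [
    [0.0027,0.0031,0,0],
    [0.0027,0.0031,0,0],
    [0.0027,0.0031,0,0],
    [0.0027,0.0031,0,0],
    [0.0027,0.0031,0,0]
  ]
}}

```text
time: 8.2
tool_pos: [448.3, -35.8, 100.1]
tcp_rot: [-1.571, 0.0, -2.943]
contact_force: [-0.0, -0.2, -0.1]
grip_width: 0.7
```

>>> {"fn": "arm_command", "kwargs": {
  "deltas": [
    [0.002,0.0036,0,0],
    [0.002,0.0036,0,0],
    [0.002,0.0036,0,0],
    [0.002,0.0036,0,0],
    [0.002,0.0036,0,0]
  ]
}}

```text
time: 8.7
tool_pos: [438.5, -37.8, 82.1]
tcp_rot: [-1.571, -0.0, -2.943]
contact_force: [-0.3, 0.4, -0.8]
grip_width: 0.4
```

>>> {"fn": "arm_command", "kwargs": {
  "deltas": [
    [0.0012,0.0039,0,0],
    [0.0012,0.0039,0,0],
    [0.0012,0.0039,0,0]
  ]
}}

```text
time: 9.0
tool_pos: [435.2, -38.5, 70.4]
tcp_rot: [-1.571, 0.0, -2.943]
contact_force: [-1.3, -1.2, 0.6]
grip_width: 0.3
```

>>> {"fn": "arm_command", "kwargs": {
  "deltas": [
    [0.0008,0.003,0,0],
    [0.0005,0.002,0,0]
  ]
}}

```text
time: 9.2
tool_pos: [433.8, -38.7, 65.4]
tcp_rot: [-1.571, -0.0, -2.943]
contact_force: [-0.1, 1.0, -0.0]
grip_width: 0.9
```

>>> {"fn": "arm_command", "kwargs": {
  "deltas": [
    [0,0.002,0,0],
    [0,0.0015,0,0],
    [0,0,0,0]
  ]
}}

```text
time: 9.5
tool_pos: [433.9, -38.7, 62.1]
tcp_rot: [-1.571, -0.0, -2.943]
contact_force: [0.3, 0.1, 0.6]
grip_width: 0.4
```

>>> {"fn": "arm_command", "kwargs": {
  "deltas": [
    [0,0.0015,0,0],
    [0,0,0,0]
  ]
}}

```text
time: 9.7
tool_pos: [433.9, -38.7, 60.6]
tcp_rot: [-1.571, -0.0, -2.943]
contact_force: [0.3, -0.4, -0.5]
grip_width: 0.3
```

```bash
python3 - <<'E'
from h import *
s=vision.capture("scene");t=vision.capture("top")
a=cv2.resize(t["img"][150:275,240:340,::-1],None,fx=4,fy=4,interpolation=cv2.INTER_CUBIC)
b=cv2.resize(s["img"][165:290,270:370,::-1],None,fx=4,fy=4,interpolation=cv2.INTER_CUBIC)
cv2.imwrite("pics/dn.png",np.hstack([a,b]))
E
```

```text
(no output)
```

View pics/dn.png

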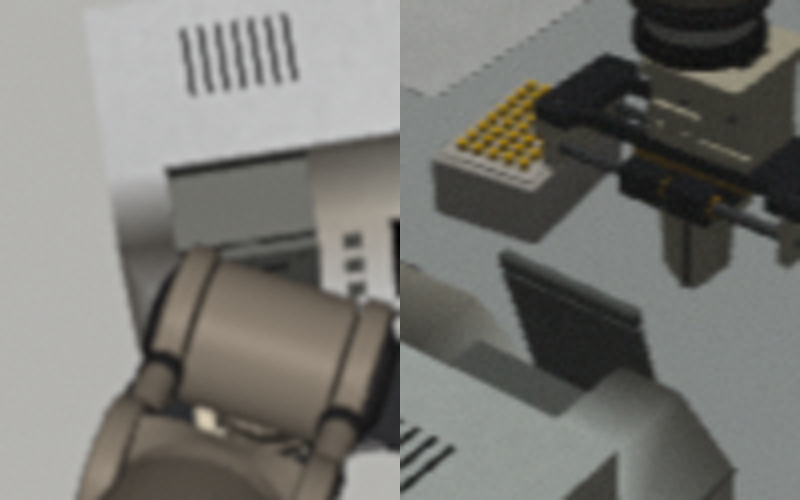

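The scene crop shows the flap unmoved, lip still at px (295,229)–(330,244), while the fingers are in front of it. I'll check how the tool projects before trying again.

```bash
python3 - <<'E'
from h import *
np.set_printoptions(precision=1,suppress=True)
s=vision.capture("scene");t=vision.capture("top");o=bot.get_obs();X=o["tool_pos"];Rm=R.from_euler("xyz",o["tcp_rot"]).as_matrix();print(X,o["tcp_rot"])
print("tip px scene",proj(s,X+Rm@[0,8,0]),"top",proj(t,X))
for d in([9.5,8,0],[-9.5,8,0],[0,8,19],[0,8,-19],[0,-58,95],[0,-58,-95]):print(d,proj(s,X+Rm@np.array(d,float)))
v=np.load("v.npy")
def W(x,a): c,si=np.cos(x[2]),np.sin(x[2]);return np.array([x[0]+c*a[0]-si*a[1],x[1]+si*a[0]+c*a[1],a[2]])
for th in(0,.15,.277,.4,.6):
    a=np.radians(30)-th
    F=lambda u,y,n:(-115+np.sin(a)*u+np.cos(a)*n,90+y,35+np.cos(a)*u-np.sin(a)*n)
    print(th,[x.round(1).tolist() for y in(48,-48) for x in(proj(s,W(v,F(118,y,8)))+v[9:11],proj(t,W(v,F(118,y,8)))+v[7:9])])
print("mask flap")
for p in(s,t):
  for n in("flap","flap_lip"):
    for r in vision.regions_of(p,n)[:2]:
        ys,xs=np.nonzero(r["mask"]);print(n,r["confidence"],xs.min(),xs.max(),ys.min(),ys.max(),len(xs))
E
```

```text
[434.  -38.7  60.8] [-1.6  0.  -2.9]
tip px scene [342.8 242.3] top [308.3 260.1]
[9.5, 8, 0] [345.1 240.4]
[-9.5, 8, 0] [340.6 244.3]
[0, 8, 19] [336.5 239.5]
[0, 8, -19] [349.2 245.2]
[0, -58, 95] [311.5 207. ]
[0, -58, -95] [377.4 234.3]
0 [[320.6, 255.5], [283.4, 205.1], [286.1, 239.1], [317.7, 200.0]]
0.15 [[325.0, 248.6], [284.0, 209.7], [290.4, 232.6], [318.6, 204.5]]
0.277 [[328.9, 243.3], [284.6, 214.1], [294.4, 227.6], [319.4, 208.9]]
0.4 [[332.9, 238.7], [285.3, 218.8], [298.4, 223.3], [320.2, 213.5]]
0.6 [[339.4, 232.6], [286.5, 227.0], [305.0, 217.7], [321.6, 221.7]]
mask flap
flap 0.58 295 333 228 261 795
flap 0.61 297 320 209 220 187
flap_lip 0.62 296 320 209 219 190
```

>>> {"fn": "arm_command", "kwargs": {
  "deltas": [
    [0,0.02,0,0],
    [0,0.02,0,0],
    [0,0.002,0,0],
    [0,0.002,0,0],
    [0,0.002,0,0]
  ]
}}

```text
time: 10.6
tool_pos: [434.5, -38.8, 15.2]
tcp_rot: [-1.57, 0.001, -2.943]
contact_force: [0.3, -1.7, 0.7]
grip_width: 0.4
```

>>> {"fn": "arm_command", "kwargs": {
  "deltas": [
    [0,0.002,0,0],
    [0,0.0015,0,0],
    [0,0,0,0]
  ]
}}

```text
time: 10.9
tool_pos: [434.0, -38.7, 11.3]
tcp_rot: [-1.571, 0.0, -2.943]
contact_force: [0.3, -1.0, 0.3]
grip_width: 0.7
```

```bash
python3 - <<'E'
from h import *
s=vision.capture("scene");o=bot.get_obs();X=o["tool_pos"];Rm=R.from_euler("xyz",o["tcp_rot"]).as_matrix();print(X,o["contact_force"])
b=cv2.resize(s["img"][190:290,270:390,::-1],None,fx=6,fy=6,interpolation=cv2.INTER_CUBIC)
for d,c in(([0,8,0],(0,0,255)),([0,0,0],(0,255,0)),([0,-11,0],(255,0,0)),([0,-58,95],(0,255,255)),([0,-58,-95],(0,255,255))):
    q=(proj(s,X+Rm@np.array(d,float))-[270,190])*6;cv2.circle(b,tuple(int(x) for x in q),4,c,1)
cv2.imwrite("pics/ov.png",b)
E
```

```text
[434.01763649 -38.7341779   11.36073549] [ 0.11237194  0.47595954 -0.70865377]
```

View pics/ov.png

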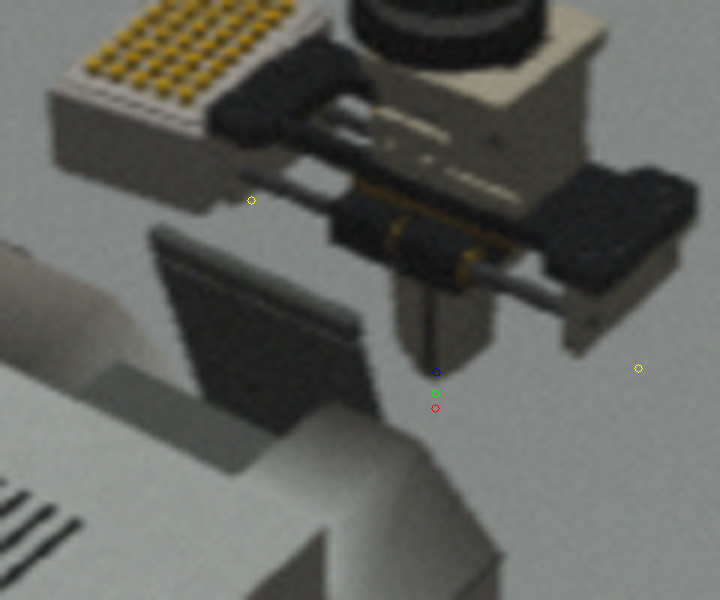

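Overlay: the visible fingertips at (435,378) sit about 5 px above the predicted tip (435,408). Touching the bench will separate a height offset from a horizontal one.

>>> {"fn": "arm_command", "kwargs": {
  "deltas": [
    [0,0.0015,0,0],
    [0,0.0015,0,0],
    [0,0,0,0]
  ]
}}

```text
time: 11.25
tool_pos: [433.8, -38.7, 8.0]
tcp_rot: [-1.571, -0.0, -2.943]
contact_force: [0.2, 0.5, -0.2]
grip_width: 0.3
```

>>> {"fn": "arm_command", "kwargs": {
  "deltas": [
    [0,0.0015,0,0],
    [0,0,0,0]
  ]
}}

```text
time: 11.45
tool_pos: [433.8, -38.7, 6.5]
tcp_rot: [-1.571, -0.0, -2.943]
contact_force: [-0.4, -0.2, -0.1]
grip_width: 0.1
```

>>> {"fn": "arm_command", "kwargs": {
  "deltas": [
    [0,0.0015,0,0],
    [0,0.0015,0,0],
    [0,0,0,0]
  ]
}}

```text
time: 11.75
tool_pos: [433.8, -38.7, 3.5]
tcp_rot: [-1.571, -0.0, -2.943]
contact_force: [-0.5, 0.1, -0.0]
grip_width: 0.2
```

>>> {"fn": "arm_command", "kwargs": {
  "deltas": [
    [0,0.0015,0,0],
    [0,0.001,0,0],
    [0,0,0,0]
  ]
}}

```text
time: 12.05
tool_pos: [433.8, -38.7, 1.1]
tcp_rot: [-1.571, -0.0, -2.943]
contact_force: [-0.1, 0.9, 0.4]
grip_width: 0.3
```

>>> {"fn": "arm_command", "kwargs": {
  "deltas": [
    [0,0.0015,0,0],
    [0,0,0,0]
  ]
}}

```text
time: 12.25
tool_pos: [433.8, -38.7, -0.4]
tcp_rot: [-1.571, -0.0, -2.943]
contact_force: [0.3, 1.0, -0.1]
grip_width: 0.5
```

>>> {"fn": "arm_command", "kwargs": {
  "deltas": [
    [0,0.0015,0,0],
    [0,0,0,0]
  ]
}}

```text
time: 12.45
tool_pos: [433.8, -38.7, -1.9]
tcp_rot: [-1.571, -0.0, -2.943]
contact_force: [0.3, 0.4, 0.1]
grip_width: 0.5
```

>>> {"fn": "arm_command", "kwargs": {
  "deltas": [
    [0,0.0015,0,0],
    [0,0,0,0]
  ]
}}

```text
time: 12.65
tool_pos: [433.8, -38.7, -3.4]
tcp_rot: [-1.571, -0.0, -2.943]
contact_force: [0.1, -0.3, 0.2]
grip_width: 0.6
```

>>> {"fn": "arm_command", "kwargs": {
  "deltas": [
    [0,0.0015,0,0],
    [0,0,0,0]
  ]
}}

```text
time: 12.85
tool_pos: [433.9, -38.7, -4.9]
tcp_rot: [-1.571, -0.0, -2.943]
contact_force: [-0.5, -0.4, -0.7]
grip_width: 0.4
```

>>> {"fn": "arm_command", "kwargs": {
  "deltas": [
    [0,0.0015,0,0],
    [0,0,0,0]
  ]
}}

```text
time: 13.05
tool_pos: [433.8, -38.7, -6.5]
tcp_rot: [-1.571, -0.0, -2.943]
contact_force: [-1.2, 0.1, -1.1]
grip_width: 0.6
```

>>> {"fn": "arm_command", "kwargs": {
  "deltas": [
    [0,0.0015,0,0],
    [0,0,0,0]
  ]
}}

```text
time: 13.25
tool_pos: [433.8, -38.7, -7.9]
tcp_rot: [-1.571, -0.0, -2.943]
contact_force: [0.4, -0.1, 0.0]
grip_width: 0.4
```

>>> {"fn": "arm_command", "kwargs": {
  "deltas": [
    [0,0.0015,0,0],
    [0,0,0,0]
  ]
}}

```text
time: 13.45
tool_pos: [433.9, -38.7, -9.4]
tcp_rot: [-1.571, -0.0, -2.943]
contact_force: [0.7, 0.5, 0.5]
grip_width: 0.3
```

>>> {"fn": "arm_command", "kwargs": {
  "deltas": [
    [0,0.001,0,0],
    [0,0,0,0]
  ]
}}

```text
time: 13.65
tool_pos: [433.9, -38.7, -10.4]
tcp_rot: [-1.571, -0.0, -2.943]
contact_force: [-0.4, 1.4, 0.5]
grip_width: 0.8
```

>>> {"fn": "arm_command", "kwargs": {
  "deltas": [
    [0,0.001,0,0],
    [0,0,0,0]
  ]
}}

```text
time: 13.85
tool_pos: [433.9, -38.7, -11.4]
tcp_rot: [-1.571, -0.0, -2.943]
contact_force: [-0.5, 0.2, 0.2]
grip_width: 0.5
```

```bash
python3 - <<'E'
from h import *
np.set_printoptions(precision=3,suppress=True)
print(bot.get_obs())
s=vision.capture("scene");cv2.imwrite("pics/s_low.png",s["img"][:,:,::-1])
# finger tip: compare to earlier overlay by template match of finger patch
o=cv2.imread("pics/ov.png");old=cv2.resize(o,(120,100),interpolation=cv2.INTER_AREA)
T=old[44:64,62:86];n=s["img"][190:290,270:390,::-1]
r=cv2.matchTemplate(n.copy(),T,cv2.TM_CCOEFF_NORMED);print(cv2.minMaxLoc(r))
E
```

```text
{'time': 13.85, 'joint_positions': array([-0.265,  0.521,  2.018, -0.   ,  0.603,  1.107]), 'dq': array([-0.001, -0.002, -0.001,  0.001,  0.003, -0.   ]), 'tau': array([ -0.011, -40.128, -12.484,   0.039,  -0.086,   0.   ]), 'tool_pos': array([433.877, -38.735, -11.386]), 'tcp_rot': array([-1.571, -0.   , -2.943]), 'contact_force': array([-0.483,  0.164,  0.187]), 'moment': array([ 0.015, -0.001, -0.048]), 'grip_width': 0.47018404279234477}
(-0.6066413521766663, 0.9535325169563293, (93, 19), (62, 51))
```

The patch match shows the arm really moved, yet nothing was touched at a reported tip height of -19 mm. Counting the near corner, the fingers look about 25–30 mm higher than reported, which also explains the missed lip. I'll find the bench by touch to get the true offset.

>>> {"fn": "arm_command", "kwargs": {
  "deltas": [
    [0,0.002,0,0],
    [0,0.002,0,0],
    [0,0,0,0]
  ]
}}

```text
time: 14.2
tool_pos: [433.7, -38.7, -15.6]
tcp_rot: [-1.571, -0.0, -2.943]
contact_force: [0.2, -0.8, 0.7]
grip_width: 0.4
```

>>> {"fn": "arm_command", "kwargs": {
  "deltas": [
    [0,0.0012,0,0],
    [0,0.0012,0,0],
    [0,0,0,0]
  ]
}}

```text
time: 14.5
tool_pos: [434.0, -38.7, -16.2]
tcp_rot: [-1.57, 0.001, -2.943]
contact_force: [-5.6, 1.5, 24.0]
grip_width: 0.4
```

Bench contact at reported z of about -15.8: the real fingertip is about 24 mm higher than nominal (true tip = reported z + 16). I'll redo the flap with that offset.

>>> {"fn": "arm_command", "kwargs": {
  "deltas": [
    [0,-0.036,0,0],
    [0,-0.036,0,0],
    [0,-0.036,0,0],
    [0,-0.036,0,0],
    [0,-0.036,0,0]
  ]
}}

```text
time: 15.0
tool_pos: [433.6, -38.6, 163.9]
tcp_rot: [-1.571, 0.0, -2.943]
contact_force: [1.0, -0.1, -1.2]
grip_width: 0.4
```

>>> {"fn": "arm_command", "kwargs": {
  "deltas": [
    [-0.036,0,0,0],
    [-0.036,0,0,0],
    [-0.036,0,0,0],
    [-0.037,0,0,0],
    [0,0,0,0]
  ]
}}

```text
time: 15.5
tool_pos: [579.2, -9.4, 161.4]
tcp_rot: [-1.571, 0.002, -2.942]
contact_force: [0.5, -0.5, 0.1]
grip_width: 0.5
```

>>> {"fn": "arm_command", "kwargs": {
  "deltas": [
    [0,0.03,0,0],
    [0,0.025,0,0],
    [0,0.005,0,0],
    [0,0,0,0]
  ]
}}

```text
time: 15.9
tool_pos: [575.1, -10.1, 101.8]
tcp_rot: [-1.571, -0.002, -2.943]
contact_force: [0.9, 0.8, 0.7]
grip_width: 0.6
```

>>> {"fn": "arm_command", "kwargs": {
  "deltas": [
    [0.0047,-0.002,0,0],
    [0.0047,-0.002,0,0],
    [0.0047,-0.002,0,0],
    [0.0047,-0.002,0,0],
    [0.0047,-0.002,0,0]
  ]
}}

```text
time: 16.4
tool_pos: [552.8, -14.9, 113.0]
tcp_rot: [-1.57, 0.001, -2.943]
contact_force: [0.7, 0.4, -0.3]
grip_width: 0.7
```

>>> {"fn": "arm_command", "kwargs": {
  "deltas": [
    [0.004,-0.0008,0,0],
    [0.004,-0.0008,0,0],
    [0.004,-0.0008,0,0],
    [0.004,-0.0008,0,0],
    [0.004,-0.0008,0,0]
  ]
}}

```text
time: 16.9
tool_pos: [533.0, -18.7, 116.2]
tcp_rot: [-1.571, -0.0, -2.943]
contact_force: [0.4, 0.4, -0.3]
grip_width: 0.6
```

>>> {"fn": "arm_command", "kwargs": {
  "deltas": [
    [0.0041,0,0,0],
    [0.0041,0,0,0],
    [0.0041,0,0,0],
    [0.0041,0,0,0],
    [0.0041,0,0,0]
  ]
}}

```text
time: 17.4
tool_pos: [513.0, -22.8, 116.3]
tcp_rot: [-1.571, 0.0, -2.943]
contact_force: [0.8, 0.8, 0.3]
grip_width: 0.3
```

>>> {"fn": "arm_command", "kwargs": {
  "deltas": [
    [0.004,0.0009,0,0],
    [0.004,0.0009,0,0],
    [0.004,0.0009,0,0],
    [0.004,0.0009,0,0],
    [0.004,0.0009,0,0]
  ]
}}

```text
time: 17.9
tool_pos: [493.4, -26.7, 111.7]
tcp_rot: [-1.571, -0.0, -2.943]
contact_force: [1.3, -0.0, 0.3]
grip_width: 0.4
```

>>> {"fn": "arm_command", "kwargs": {
  "deltas": [
    [0.0037,0.0017,0,0],
    [0.0037,0.0017,0,0],
    [0.0037,0.0017,0,0],
    [0.0037,0.0017,0,0],
    [0.0037,0.0017,0,0]
  ]
}}

```text
time: 18.4
tool_pos: [475.3, -30.4, 103.1]
tcp_rot: [-1.571, -0.0, -2.943]
contact_force: [0.3, -0.0, 0.0]
grip_width: 0.6
```

```bash
python3 - <<'E'
from h import *
s=vision.capture("scene")
for n in("flap","flap_lip"):
    for r in vision.regions_of(s,n)[:2]:
        ys,xs=np.nonzero(r["mask"]);print(n,r["confidence"],xs.min(),xs.max(),ys.min(),ys.max(),len(xs))
E
```

```text
flap 0.86 308 354 219 262 1302
flap_lip 0.88 307 356 214 262 1332
```

The flap mask has moved forward, so it is following the finger. I'll continue lowering.

>>> {"fn": "arm_command", "kwargs": {
  "deltas": [
    [0.0033,0.0025,0,0],
    [0.0033,0.0025,0,0],
    [0.0033,0.0025,0,0],
    [0.0033,0.0025,0,0],
    [0.0033,0.0025,0,0]
  ]
}}

```text
time: 19.05
tool_pos: [459.1, -33.6, 90.5]
tcp_rot: [-1.571, -0.0, -2.943]
contact_force: [0.3, 2.0, 0.1]
grip_width: 0.4
```

>>> {"fn": "arm_command", "kwargs": {
  "deltas": [
    [0.0027,0.0031,0,0],
    [0.0027,0.0031,0,0],
    [0.0027,0.0031,0,0],
    [0.0027,0.0031,0,0],
    [0.0027,0.0031,0,0]
  ]
}}

```text
time: 19.55
tool_pos: [446.0, -36.3, 75.0]
tcp_rot: [-1.571, 0.0, -2.943]
contact_force: [1.0, 0.2, 0.0]
grip_width: 1.2
```

>>> {"fn": "arm_command", "kwargs": {
  "deltas": [
    [0.002,0.0036,0,0],
    [0.002,0.0036,0,0],
    [0.002,0.0036,0,0],
    [0.002,0.0036,0,0],
    [0.002,0.0036,0,0]
  ]
}}

```text
time: 20.05
tool_pos: [436.3, -38.3, 57.0]
tcp_rot: [-1.571, 0.0, -2.943]
contact_force: [-0.3, -0.6, 0.5]
grip_width: 0.3
```

>>> {"fn": "arm_command", "kwargs": {
  "deltas": [
    [0.0012,0.0039,0,0],
    [0.0012,0.0039,0,0],
    [0.0012,0.0039,0,0]
  ]
}}

```text
time: 20.35
tool_pos: [432.7, -39.0, 45.3]
tcp_rot: [-1.571, -0.0, -2.943]
contact_force: [-0.0, -0.6, -0.4]
grip_width: 0.5
```

>>> {"fn": "arm_command", "kwargs": {
  "deltas": [
    [0.0005,0.002,0,0],
    [0.0005,0.0015,0,0],
    [0,0,0,0]
  ]
}}

```text
time: 20.65
tool_pos: [431.8, -39.1, 41.9]
tcp_rot: [-1.571, -0.0, -2.943]
contact_force: [-0.7, -0.4, -0.2]
grip_width: 0.1
```

>>> {"fn": "arm_command", "kwargs": {
  "deltas": [
    [0,0.0012,0,0],
    [0,0.0012,0,0],
    [0,0,0,0]
  ]
}}

```text
time: 20.95
tool_pos: [432.0, -39.2, 40.6]
tcp_rot: [-1.57, 0.001, -2.943]
contact_force: [-2.7, -0.4, 12.1]
grip_width: 0.0
```

>>> {"fn": "arm_command", "kwargs": {
  "deltas": [
    [0,0.0012,0,0],
    [0,0,0,0]
  ]
}}

```text
time: 21.15
tool_pos: [432.1, -39.2, 40.1]
tcp_rot: [-1.57, 0.001, -2.943]
contact_force: [-6.3, 0.0, 22.2]
grip_width: 1.0
```

>>> {"fn": "arm_command", "kwargs": {
  "deltas": [
    [0,0.0008,0,0],
    [0,0,0,0]
  ]
}}

```text
time: 21.35
tool_pos: [432.1, -39.3, 39.8]
tcp_rot: [-1.57, 0.001, -2.943]
contact_force: [-7.6, 1.0, 29.5]
grip_width: 0.5
```

The flap is on its stop: force rose to 29 N with no further give. Now retreat, turn and go above the syringe.

>>> {"fn": "arm_command", "kwargs": {
  "deltas": [
    [0,-0.03,0,0],
    [0,-0.04,0,-8],
    [0,-0.04,0,-8.5],
    [0,-0.04,0,-8.5],
    [0,-0.01,0,-8.5]
  ],
  "claw": 115
}}

```text
time: 21.85
tool_pos: [433.9, -39.6, 202.0]
tcp_rot: [-1.564, 0.004, -2.352]
contact_force: [0.4, -0.6, -0.5]
grip_width: 35.8
```

>>> {"fn": "arm_command", "kwargs": {
  "deltas": [
    [0,0,0,-8.5],
    [0,0,0,-8.5],
    [0,0,0,-8.5],
    [0,0,0,-8.5],
    [0,0,0,-1.5]
  ]
}}

```text
time: 22.35
tool_pos: [431.8, -39.1, 197.7]
tcp_rot: [-1.571, -0.0, -1.736]
contact_force: [-0.4, 1.0, 0.1]
grip_width: 50.4
```

>>> {"fn": "arm_command", "kwargs": {
  "deltas": [
    [-0.038,0,0,0],
    [-0.038,0,0,0],
    [-0.038,0,0,0],
    [-0.038,0,0,0],
    [-0.038,0,0,0]
  ]
}}

```text
time: 22.85
tool_pos: [463.7, 149.8, 197.7]
tcp_rot: [-1.57, -0.0, -1.742]
contact_force: [0.4, -0.4, 0.4]
grip_width: 50.5
```

>>> {"fn": "arm_command", "kwargs": {
  "deltas": [
    [-0.038,0,-0.001,0],
    [-0.038,0,-0.001,0],
    [-0.038,0,-0.001,0],
    [-0.038,0,-0.001,0],
    [-0.004,0,0,0]
  ]
}}

```text
time: 23.35
tool_pos: [485.6, 306.4, 197.2]
tcp_rot: [-1.571, 0.001, -1.738]
contact_force: [-0.3, -1.3, 0.4]
grip_width: 50.5
```

```bash
python3 - <<'E'
from h import *
np.set_printoptions(precision=1,suppress=True)
s=vision.capture("scene");t=vision.capture("top");o=bot.get_obs();print(o["time"],o["tool_pos"],o["tcp_rot"]*57.3,o["joint_positions"])
for nm,p in(("s",s),("t",t)):
  for n in("flap","nipple_tip","nipple_seat","syringe"):
    for r in vision.regions_of(p,n)[:2]:
        ys,xs=np.nonzero(r["mask"]);print(nm,n,round(r["confidence"],2),xs.min(),xs.max(),ys.min(),ys.max(),len(xs))
X=o["tool_pos"]+[0,0,24];Rm=R.from_euler("xyz",o["tcp_rot"]).as_matrix()
a=cv2.resize(t["img"][140:260,250:340,::-1],None,fx=4.4,fy=4.4,interpolation=cv2.INTER_CUBIC)
b=cv2.resize(s["img"][245:365,425:515,::-1],None,fx=4.4,fy=4.4,interpolation=cv2.INTER_CUBIC)
for d,c in(([0,8,0],(0,0,255)),([0,8,25],(0,255,0)),([0,8,-25],(0,255,0))):
    q=(proj(s,X+Rm@np.array(d,float))-[425,245]+.5)*4.4;cv2.circle(b,tuple(int(x) for x in q),3,c,1)
cv2.imwrite("pics/pre.png",np.hstack([a,b]))
E
```

```text
23.45 [485.4 303.3 197.1] [-90.   -0.  -99.6] [ 0.4  0.4  1.4 -0.   1.3  0.6]
s flap 0.82 308 365 229 265 1148
s nipple_seat 0.3 278 325 185 225 1326
s syringe 0.48 441 453 312 339 237
t flap 0.82 289 326 229 272 1336
t nipple_seat 0.42 289 327 229 272 1356
t syringe 0.65 185 194 232 241 57
```

View pics/pre.png

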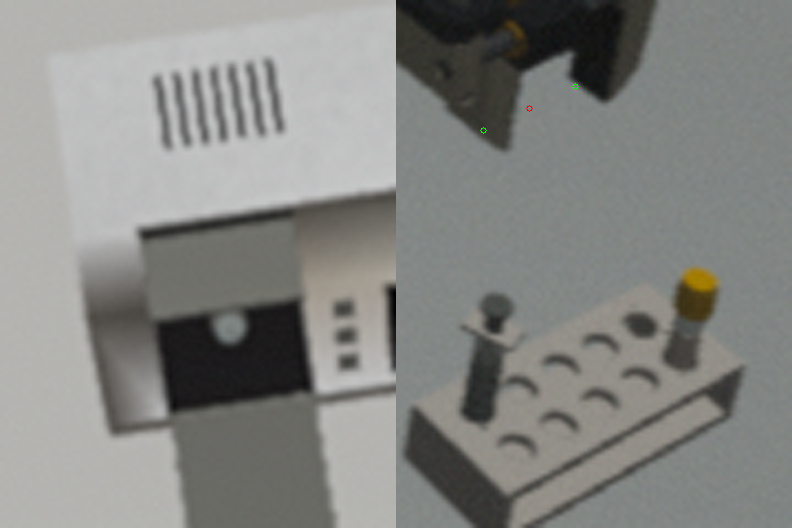

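The crop shows the flap lying down in front, the nipple at top px (302,213), and the open jaws beside the syringe line with it still upright in its hole. I'll check nipple and syringe predictions against these pixels.

```bash
python3 - <<'E'
from h import *
np.set_printoptions(precision=1,suppress=True)
s=vision.capture("scene");t=vision.capture("top");v=np.load("v.npy")
def W(x,a): c,si=np.cos(x[2]),np.sin(x[2]);return np.array([x[0]+c*a[0]-si*a[1],x[1]+si*a[0]+c*a[1],a[2]])
bt,bs=v[7:9],v[9:11]
seat=(-72+4,90,72-8*.866)
print("top seat pred",proj(t,W(v,seat))+bt,"tip",proj(t,W(v,(-72,90,72)))+bt,"obs 301.8 212.7")
B=W(v[4:7],(50,-12.5,0));print("syr",B)
print("disc top pred",proj(t,B+[0,0,102.5])+bt,"obs 186.8 234.5")
m=vision.regions_of(s,"syringe")[0]["mask"]
for z in(102,75,60,45):
    u=proj(s,B+[0,0,z])+bs;row=int(round(u[1]));xs=np.nonzero(m[row])[0]
    print("scene z",z,u,"mask",row,xs.min() if len(xs) else None,xs.max() if len(xs) else None)
# nipple blob in top: bright in dark bay
g=cv2.cvtColor(t["img"],cv2.COLOR_RGB2GRAY)[203:230,290:318];print(g[::1,::1][5:16,6:20])
E
```

```text
top seat pred [302.2 214.8] tip [302.3 215.6] obs 301.8 212.7
syr [485.8 304.6   0. ]
disc top pred [186.7 234.4] obs 186.8 234.5
scene z 102 [447.7 314.3] mask 314 444 450
scene z 75 [445.9 324.3] mask 324 443 450
scene z 60 [444.9 329.6] mask 330 442 448
scene z 45 [443.9 334.9] mask 335 442 447
[[113 114 113 114 112 113 111 111 110 110 110 107 100  94]
 [112 111 111 109 109 105 100  94  92  85  80  75  68  62]
 [ 93  91  91  91  92  93  92  90  81  59  44  38  33  31]
 [ 60  63  75  87  97 106 109 106  91  62  33  24  26  22]
 [ 34  47  77 102 118 128 129 126 112  77  41  24  25  25]
 [ 26  44  80 114 130 132 130 129 124  95  50  28  27  27]
 [ 23  37  74 112 129 126 127 128 128  96  50  25  25  28]
 [ 27  29  59 101 126 124 119 123 118  85  40  25  27  27]
 [ 25  23  41  79 115 126 122 115  97  60  31  25  26  27]
 [ 26  25  29  51  80  99  99  87  62  35  26  26  28  26]
 [ 26  26  26  28  42  52  53  48  34  25  27  26  29  26]]
```

Predictions match the pixels to about 0.5 px. Descending to grasp the barrel.

>>> {"fn": "arm_command", "kwargs": {
  "deltas": [
    [-0.001,0.04,0,0],
    [0,0.04,0,0],
    [0,0.04,0,0],
    [0,0.03,0,0],
    [0,0.019,0,0]
  ]
}}

```text
time: 24.5
tool_pos: [484.6, 303.0, 26.1]
tcp_rot: [-1.574, -0.002, -1.739]
contact_force: [0.7, 0.1, 0.2]
grip_width: 50.0
```

>>> {"fn": "arm_command", "kwargs": {
  "deltas": [
    [0,0,0,0],
    [0,0,0,0],
    [0,0,0,0],
    [0,0,0,0]
  ],
  "claw": 255
}}

```text
time: 24.9
tool_pos: [486.8, 304.1, 30.2]
tcp_rot: [-1.568, 0.001, -1.739]
contact_force: [0.5, 0.4, -0.2]
grip_width: 23.2
```

>>> {"fn": "arm_command", "kwargs": {
  "deltas": [
    [0,0,0,0],
    [0,0,0,0]
  ]
}}

```text
time: 25.1
tool_pos: [486.4, 303.9, 29.6]
tcp_rot: [-1.569, 0.001, -1.739]
contact_force: [-0.3, -0.0, 2.8]
grip_width: 13.4
```

Gripped at 13.4 mm, matching the barrel. The tool can only point down, so the syringe must be pivoted 30° in the pads. I'll lift until about 6 mm of collar is left in the hole, then swing the grip in an arc so the hole rim tilts the syringe.

>>> {"fn": "arm_command", "kwargs": {
  "deltas": [
    [0,-0.012,0,0],
    [0,-0.012,0,0],
    [0,0,0,0]
  ]
}}

```text
time: 25.4
tool_pos: [486.7, 304.1, 55.0]
tcp_rot: [-1.568, 0.001, -1.739]
contact_force: [-0.7, -0.5, -0.8]
grip_width: 13.6
```

>>> {"fn": "arm_command", "kwargs": {
  "deltas": [
    [0.0013,0,0,0],
    [0.003,-0.0001,0,0],
    [0.003,-0.0001,0,0],
    [0.003,-0.0001,0,0],
    [0,0,0,0]
  ]
}}

```text
time: 25.9
tool_pos: [484.6, 294.7, 53.2]
tcp_rot: [-1.57, 0.003, -1.739]
contact_force: [0.1, 5.7, 2.1]
grip_width: 13.5
```

>>> {"fn": "arm_command", "kwargs": {
  "deltas": [
    [0.003,0.0003,0,0],
    [0.003,0.0004,0,0],
    [0.0031,0.0005,0,0],
    [0.003,0.0008,0,0],
    [0.003,0.001,0,0]
  ]
}}

```text
time: 26.4
tool_pos: [482.3, 280.0, 50.7]
tcp_rot: [-1.569, 0.003, -1.739]
contact_force: [-0.7, 4.8, 5.0]
grip_width: 13.4
```

>>> {"fn": "arm_command", "kwargs": {
  "deltas": [
    [0.003,0.0011,0,0],
    [0,0,0,0]
  ]
}}

```text
time: 26.6
tool_pos: [481.6, 276.2, 49.3]
tcp_rot: [-1.57, 0.002, -1.739]
contact_force: [-0.4, 4.8, 3.6]
grip_width: 13.4
```

>>> {"fn": "arm_command", "kwargs": {
  "deltas": [
    [0,-0.02,0,0],
    [0,-0.03,0,0],
    [0,-0.03,0,0],
    [0,-0.03,0,0],
    [0,0,0,0]
  ]
}}

```text
time: 27.1
tool_pos: [483.1, 276.0, 162.5]
tcp_rot: [-1.565, 0.003, -1.739]
contact_force: [0.1, 0.3, -0.1]
grip_width: 13.4
```

```bash
python3 - <<'E'
from h import *
np.set_printoptions(precision=1,suppress=True)
s=vision.capture("scene");t=vision.capture("top");o=bot.get_obs();print(o["time"],o["tool_pos"],o["contact_force"])
X=o["tool_pos"]+[0,0,24];Rm=R.from_euler("xyz",o["tcp_rot"]).as_matrix();v=np.load("v.npy")
for nm,p in(("s",s),("t",t)):
    for r in vision.regions_of(p,"syringe")[:2]:
        ys,xs=np.nonzero(r["mask"]);print(nm,round(r["confidence"],2),xs.min(),xs.max(),ys.min(),ys.max(),len(xs))
G=X+Rm@np.array([0,-11.,0]);c=proj(s,G)+v[9:11];x0,y0=int(c[0])-60,int(c[1])-40
b=cv2.resize(s["img"][y0:y0+90,x0:x0+120,::-1],None,fx=6,fy=6,interpolation=cv2.INTER_CUBIC)
D=lambda q,k:cv2.circle(b,tuple(int(x) for x in ((proj(s,q)+v[9:11]-[x0,y0])*6+2.5)),3,k,1)
D(G,(0,255,0))
for ph,k in((20,(255,255,0)),(30,(0,0,255)),(40,(255,0,255))):
    f=np.radians(ph);ax=Rm@np.array([np.sin(f),-np.cos(f),0])
    D(G-58*ax,k);D(G+38.5*ax,k);print(ph,proj(s,G-58*ax)+v[9:11])
print("crop origin",x0,y0);cv2.imwrite("pics/tilt.png",b)
E
```

```text
27.2 [481.  275.2 158.7] [ 1.  -0.3 -0.1]
s 0.73 444 453 264 299 251
s 0.52 163 365 208 354 16921
20 [446.5 297. ]
30 [450.3 298.2]
40 [453.8 298.6]
crop origin 382 228
```

View pics/tilt.png

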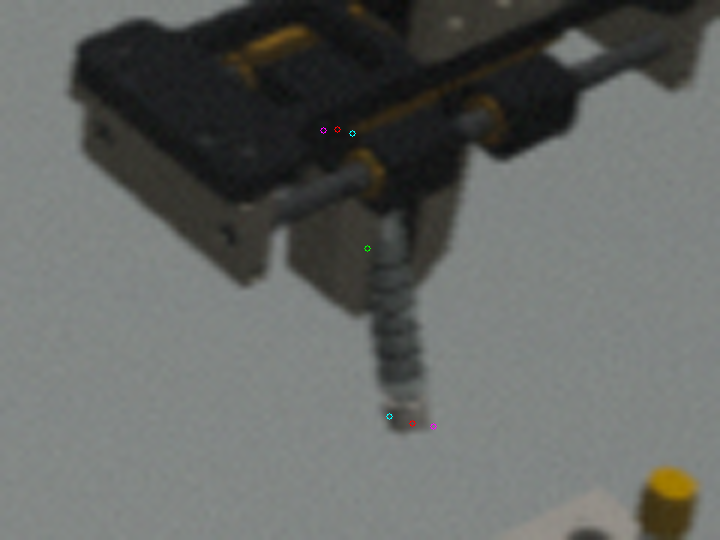

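The syringe is tilted in the pads with its mouth at crop (408,428), px (449.6,299). The slope looks less than 30°, so I'll fit the axis numerically in the plane it can move in.

```bash
cat > syr.py <<'E'
from h import *
from scipy.optimize import least_squares
np.set_printoptions(precision=1,suppress=True)
s=vision.capture("scene");o=bot.get_obs();v=np.load("v.npy")
X=o["tool_pos"];Rm=R.from_euler("xyz",o["tcp_rot"]).as_matrix();print(o["time"],X,o["tcp_rot"])
m=vision.regions_of(s,"syringe")[0]["mask"]
rows=[(r,np.nonzero(m[r])[0]) for r in range(480) if m[r].any()]
for r,x in rows: print(r,x.min(),x.max(),end="; ")
print()
def axis(a,z,ph): # mouth in tool frame rel. reported TCP: (a along x, z along y)
    f=np.radians(ph);return X+Rm@np.array([a,z,0]),Rm@np.array([np.sin(f),-np.cos(f),0])
# silhouette fit of mask by rendering collar/barrel sample points
def sil(p):
    M,ax=axis(*p);e=np.linalg.svd(ax[None])[2][1:];pts=[]
    for z,r in((0,6.5),(9,6.5),(13,7),(45,7)):
        for a in np.linspace(0,2*np.pi,24):pts.append(proj(s,M+ax*z+r*(e[0]*np.cos(a)+e[1]*np.sin(a)))+v[9:11])
    h=cv2.convexHull(np.array(pts,np.float32)*16);im=np.zeros((480,640),np.uint8)
    cv2.fillConvexPoly(im,np.round(h).astype(np.int32),1,shift=4);return im>0
lo=rows[0][0]+6
best=[]
for ph in range(0,46,3):
  from itertools import product
  for a,z in product(np.arange(-50,1,2.),np.arange(10,70,2.)):
    u=proj(s,axis(a,z,ph)[0])+v[9:11]
    if abs(u[1]-(rows[-1][0]-2))>3 or abs(u[0]-rows[-1][1].mean())>4: continue
    im=sil((a,z,ph));A,B=im[lo:],m[lo:];best.append(((A&B).sum()/(A|B).sum(),a,z,ph))
best.sort(reverse=True)
for b in best[:8]:print(np.array(b),axis(*b[1:])[0])
E
python3 syr.py
```

```text
27.35 [480.3 275.1 157.3] [-1.6 -0.  -1.7]
265 448 448; 266 446 449; 267 446 449; 268 446 449; 269 446 449; 270 445 450; 271 445 450; 272 445 450; 273 445 450; 274 445 450; 275 445 450; 276 445 450; 277 444 450; 278 444 450; 279 444 451; 280 444 451; 281 445 451; 282 445 451; 283 445 451; 284 445 451; 285 445 451; 286 445 452; 287 445 452; 288 445 452; 289 445 452; 290 446 452; 291 446 452; 292 446 452; 293 446 452; 294 447 452; 295 447 453; 296 447 453; 297 447 453; 298 447 452; 299 448 452; 300 450 450; 
[  0.8 -26.   12.   18. ] [484.6 300.7 145.2]
[  0.8 -28.   12.   24. ] [485.  302.7 145.2]
[  0.8 -28.   12.   21. ] [485.  302.7 145.2]
[  0.8 -24.   12.   12. ] [484.3 298.8 145.2]
[  0.8 -26.   14.   18. ] [484.6 300.7 143.2]
[  0.8 -26.   14.   15. ] [484.6 300.7 143.2]
[  0.8 -26.   10.   18. ] [484.6 300.7 147.2]
[  0.7 -26.   12.   15. ] [484.6 300.7 145.2]
```

Tilt is about 18–20° with the mouth at roughly (-27,+12) mm from the reported TCP in tool x,y. I'll finish the tilt against the fixed rack's outer +y top edge.

>>> {"fn": "arm_command", "kwargs": {
  "deltas": [
    [-0.031,0,0,0],
    [-0.0305,0,0,0],
    [0,0.04,0,0],
    [0,0.04,0,0],
    [0,0.037,0,0]
  ]
}}

```text
time: 27.9
tool_pos: [490.5, 336.1, 39.2]
tcp_rot: [-1.572, -0.001, -1.738]
contact_force: [0.2, 0.7, 0.0]
grip_width: 13.8
```

>>> {"fn": "arm_command", "kwargs": {
  "deltas": [
    [0,0,0,0],
    [0.002,0,0,0],
    [0.002,0,0,0],
    [0,0,0,0]
  ]
}}

```text
time: 28.3
tool_pos: [491.9, 332.5, 44.0]
tcp_rot: [-1.568, 0.002, -1.739]
contact_force: [-0.3, 0.6, 0.2]
grip_width: 13.5
```

>>> {"fn": "arm_command", "kwargs": {
  "deltas": [
    [0.002,0,0,0],
    [0.002,0,0,0],
    [0,0,0,0]
  ]
}}

```text
time: 28.6
tool_pos: [491.0, 329.3, 43.1]
tcp_rot: [-1.568, 0.003, -1.739]
contact_force: [0.9, 5.4, 2.0]
grip_width: 13.7
```

>>> {"fn": "arm_command", "kwargs": {
  "deltas": [
    [0.002,0.0005,0,0],
    [0.002,0.0006,0,0],
    [0.002,0.0006,0,0],
    [0.002,0.0007,0,0],
    [0.002,0.0007,0,0]
  ]
}}

```text
time: 29.1
tool_pos: [488.7, 318.4, 38.8]
tcp_rot: [-1.57, 0.0, -1.739]
contact_force: [1.7, 3.0, 2.3]
grip_width: 13.6
```

>>> {"fn": "arm_command", "kwargs": {
  "deltas": [
    [0,0,0,0],
    [-0.006,0,0,0],
    [0,-0.04,0,0],
    [0,-0.04,0,0],
    [0,-0.04,0,0]
  ]
}}

```text
time: 29.6
tool_pos: [488.0, 323.7, 158.9]
tcp_rot: [-1.574, -0.004, -1.738]
contact_force: [0.1, 0.6, -0.6]
grip_width: 13.5
```

>>> {"fn": "arm_command", "kwargs": {
  "deltas": [
    [0,0,0,0],
    [0,0,0,0]
  ]
}}

```text
time: 29.8
tool_pos: [488.9, 324.2, 158.8]
tcp_rot: [-1.571, -0.001, -1.738]
contact_force: [0.4, -0.9, -1.1]
grip_width: 13.5
```

```bash
sed -i 's/arange(-50,1,2.)/arange(-50,-8,2.)/' syr.py; python3 syr.py
```

```text
29.85 [488.3 323.9 157.5] [-1.6 -0.  -1.7]
281 467 469; 282 466 470; 283 465 471; 284 465 471; 285 465 471; 286 465 471; 287 464 472; 288 464 472; 289 464 472; 290 464 472; 291 464 473; 292 465 473; 293 465 473; 294 465 473; 295 465 474; 296 466 474; 297 466 474; 298 466 474; 299 467 475; 300 467 475; 301 467 475; 302 468 475; 303 468 476; 304 468 476; 305 469 476; 306 469 476; 307 469 477; 308 469 477; 309 470 477; 310 470 477; 311 470 478; 312 470 478; 313 471 478; 314 471 479; 315 471 479; 316 472 479; 317 472 479; 318 473 478; 
[  0.8 -40.   10.   30. ] [495.  363.3 147.4]
[  0.8 -42.   10.   33. ] [495.3 365.3 147.4]
[  0.7 -40.   10.   27. ] [495.  363.3 147.4]
[  0.7 -38.   10.   27. ] [494.6 361.3 147.4]
[  0.7 -42.   10.   36. ] [495.3 365.3 147.4]
[  0.7 -42.   10.   30. ] [495.3 365.3 147.4]
[  0.7 -40.   10.   33. ] [495.  363.3 147.4]
[  0.7 -44.   10.   36. ] [495.6 367.2 147.4]
```

Tilt is now about 30–31°, mouth at about (-40,+10) in tool x,y. I'll turn back to the analyser's yaw and hover about 50 mm up the nipple axis.

>>> {"fn": "arm_command", "kwargs": {
  "deltas": [
    [0,-0.01,0,8.5],
    [0,-0.01,0,8.5],
    [0,0,0,8.5],
    [0,0,0,8.5],
    [0,0,0,8.5]
  ]
}}

```text
time: 30.4
tool_pos: [488.4, 323.9, 176.7]
tcp_rot: [-1.571, -0.005, -2.487]
contact_force: [0.1, 0.6, -0.0]
grip_width: 13.5
```

>>> {"fn": "arm_command", "kwargs": {
  "deltas": [
    [0,0,0,8.5],
    [0,0,0,8.5],
    [0,0,0,8.5],
    [0,0,0,1.3],
    [0.005,0,0.036,0]
  ]
}}

```text
time: 30.9
tool_pos: [490.5, 290.3, 177.1]
tcp_rot: [-1.571, -0.002, -2.942]
contact_force: [0.8, -0.5, -0.5]
grip_width: 13.3
```

>>> {"fn": "arm_command", "kwargs": {
  "deltas": [
    [0.007,0,0.0385,0],
    [0.007,0,0.0385,0],
    [0.007,0,0.0385,0],
    [0.007,0,0.0385,0],
    [0.007,0,0.0385,0]
  ]
}}

```text
time: 31.4
tool_pos: [493.2, 91.0, 177.8]
tcp_rot: [-1.571, -0.002, -2.944]
contact_force: [0.4, -0.2, -1.6]
grip_width: 13.6
```

>>> {"fn": "arm_command", "kwargs": {
  "deltas": [
    [0.007,0,0.0385,0],
    [0.007,0.0,0.0385,0],
    [0.007,0,0.0385,0],
    [0,0.03,0,0],
    [0,0.023,0,0]
  ]
}}

```text
time: 31.9
tool_pos: [494.9, -26.2, 124.1]
tcp_rot: [-1.571, -0.002, -2.947]
contact_force: [-0.0, -0.3, -0.8]
grip_width: 12.9
```

>>> {"fn": "arm_command", "kwargs": {
  "deltas": [
    [0,0,0,0],
    [0,0,0,0],
    [0,0,0,0]
  ]
}}

```text
time: 32.2
tool_pos: [496.3, -24.7, 126.7]
tcp_rot: [-1.57, 0.001, -2.947]
contact_force: [1.2, -0.0, 0.4]
grip_width: 13.5
```

```bash
cat > syr2.py <<'E'
from h import *
from scipy.optimize import minimize
import sys
np.set_printoptions(precision=2,suppress=True)
v=np.load("v.npy");o=bot.get_obs();X=o["tool_pos"];Rm=R.from_euler("xyz",o["tcp_rot"]).as_matrix();print(o["time"],X,o["tcp_rot"],o["contact_force"],o["grip_width"])
ss=[vision.capture("scene") for _ in range(2)];s=ss[0]
ms=np.mean([vision.regions_of(p,"syringe")[0]["mask"] for p in ss],0);r_=np.nonzero((ms>.4).any(1))[0];lo=r_[0]+5
print("mask rows",r_[0],r_[-1],[ (r,np.nonzero(ms[r]>.4)[0][[0,-1]].tolist()) for r in (lo,lo+10,r_[-1]-4)])
c,si=np.cos(v[2]),np.sin(v[2]);Ra=np.array([[c,-si,0],[si,c,0],[0,0,1]])
def toA(P):return Ra.T@(P-[v[0],v[1],0])
def pose(p):
    f=np.radians(p[2]);return X+Rm@np.array([p[0],p[1],0]),Rm@np.array([np.sin(f),-np.cos(f),0])
S=8;cx,cy=int(np.nonzero(ms[r_[-1]])[0].mean())-40,r_[-1]-60
def cost(p):
    M,ax=pose(p);e=np.linalg.svd(ax[None])[2][1:];pts=[]
    for z,r in((0,6.5),(9,6.5),(13,7),(45,7)):
        for a in np.linspace(0,2*np.pi,24):pts.append((proj(s,M+ax*z+r*(e[0]*np.cos(a)+e[1]*np.sin(a)))+v[9:11]+.5-[cx,cy])*S)
    im=np.zeros((80*S,80*S),np.uint8);cv2.fillConvexPoly(im,np.round(cv2.convexHull(np.array(pts,np.float32))*16).astype(np.int32),1,shift=4)
    A=cv2.resize(im.astype(np.float32),(80,80),interpolation=cv2.INTER_AREA)[lo-cy:];B=ms[lo:cy+80,cx:cx+80]
    return np.abs(A-B).sum()
b=min((minimize(cost,(a,z,ph),method="Nelder-Mead",options=dict(initial_simplex=[(a,z,ph),(a+4,z,ph),(a,z+4,ph),(a,z,ph+6)])) for a,z,ph in((-40,10,30),(-36,12,26),(-42,8,34))),key=lambda r:r.fun)
M,ax=pose(b.x);print("fit a,z,phi",b.x,b.fun,"mouth in analyser",toA(M),"axis",Ra.T@ax)
E
python3 syr2.py
```

```text
32.2 [496.35 -24.7  126.72] [-1.57  0.   -2.95] [ 1.18 -0.03  0.42] 13.477254962941071
mask rows 186 244 [(np.int64(191), [303, 306]), (np.int64(201), [282, 308]), (np.int64(240), [316, 321])]
fit a,z,phi [-37.25   6.08  33.82] 544.578125 mouth in analyser [-98.65  91.67 120.7 ] axis [-0.56  0.    0.83]
```

```bash
cat > ov.py <<'E'
from h import *
import sys
v=np.load("v.npy");o=bot.get_obs();X=o["tool_pos"];Rm=R.from_euler("xyz",o["tcp_rot"]).as_matrix()
s=vision.capture("scene");c,si=np.cos(v[2]),np.sin(v[2]);Ra=np.array([[c,-si,0],[si,c,0],[0,0,1]])
x0,y0=265,175;b=cv2.resize(s["img"][y0:y0+90,x0:x0+120,::-1],None,fx=6.6,fy=6.6,interpolation=cv2.INTER_CUBIC)
px=lambda q:tuple(int(k) for k in ((proj(s,q)+v[9:11]+.5-[x0,y0])*6.6))
A=lambda a:Ra@np.array(a,float)+[v[0],v[1],0]
n=np.array([-.5,0,.866])
for d in range(0,101,10):cv2.circle(b,px(A(np.array([-72,90,72])+n*d)),2,(0,0,255),-1)
cv2.circle(b,px(X+Rm@np.array([-40,10,0.])),4,(0,255,0),1)
cv2.imwrite(sys.argv[1],b)
E
python3 ov.py pics/hov.png
```

```text
(no output)
```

View pics/hov.png

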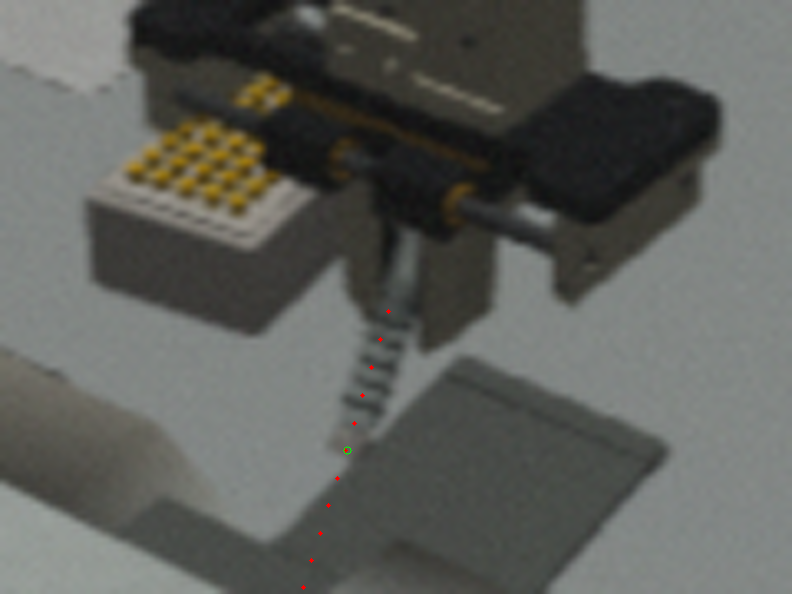

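Hover view: the syringe lies almost on the drawn nipple axis, mouth at crop (349,448) against the predicted (347,450). Tilt is about 31–33°, and it is about 1.6 mm off to the side. Correct that and approach along the axis.

>>> {"fn": "arm_command", "kwargs": {
  "deltas": [
    [0.0008,0,0.0016,0],
    [-0.005,0.0087,0,0],
    [-0.005,0.0087,0,0],
    [-0.005,0.0087,0,0],
    [-0.005,0.0087,0,0]
  ]
}}

```text
time: 32.95
tool_pos: [515.1, -22.6, 89.8]
tcp_rot: [-1.571, -0.001, -2.948]
contact_force: [0.1, 0.1, -0.6]
grip_width: 13.6
```

>>> {"fn": "arm_command", "kwargs": {
  "deltas": [
    [-0.002,0.0035,0,0],
    [0,0,0,0],
    [0,0,0,0]
  ]
}}

```text
time: 33.25
tool_pos: [516.8, -22.3, 87.5]
tcp_rot: [-1.571, -0.0, -2.948]
contact_force: [0.9, 0.4, 0.4]
grip_width: 13.4
```

>>> {"fn": "arm_command", "kwargs": {
  "deltas": [
    [-0.001,0.0017,0,0],
    [-0.001,0.0017,0,0],
    [0,0,0,0]
  ]
}}

```text
time: 33.55
tool_pos: [518.8, -22.0, 84.1]
tcp_rot: [-1.571, 0.0, -2.948]
contact_force: [-0.3, 0.0, -0.2]
grip_width: 13.0
```

>>> {"fn": "arm_command", "kwargs": {
  "deltas": [
    [-0.001,0.0017,0,0],
    [0,0,0,0]
  ]
}}

```text
time: 33.75
tool_pos: [519.7, -21.8, 82.3]
tcp_rot: [-1.571, -0.0, -2.948]
contact_force: [-0.6, -0.6, 0.5]
grip_width: 13.3
```

The mouth is at about the tip plane with no contact. Continuing in 2 mm steps.

>>> {"fn": "arm_command", "kwargs": {
  "deltas": [
    [-0.001,0.0017,0,0],
    [0,0,0,0]
  ]
}}

```text
time: 33.95
tool_pos: [521.0, -21.6, 80.7]
tcp_rot: [-1.571, 0.0, -2.948]
contact_force: [0.9, -0.1, 0.1]
grip_width: 13.6
```

>>> {"fn": "arm_command", "kwargs": {
  "deltas": [
    [-0.001,0.0017,0,0],
    [0,0,0,0]
  ]
}}

```text
time: 34.15
tool_pos: [522.3, -21.4, 79.0]
tcp_rot: [-1.57, 0.001, -2.948]
contact_force: [1.7, -0.1, -0.1]
grip_width: 13.6
```

>>> {"fn": "arm_command", "kwargs": {
  "deltas": [
    [-0.0005,0.0009,0,0],
    [0,0,0,0]
  ]
}}

```text
time: 34.35
tool_pos: [522.6, -21.3, 78.2]
tcp_rot: [-1.57, 0.001, -2.948]
contact_force: [2.0, -0.4, 2.0]
grip_width: 13.3
```

The force (2,-0.4,2) is mostly sideways to the nipple axis, so the nipple is already inside the collar. I'll shift sideways to relieve it and continue.

>>> {"fn": "arm_command", "kwargs": {
  "deltas": [
    [-0.0008,-0.0004,0,0],
    [0,0,0,0]
  ]
}}

```text
time: 34.55
tool_pos: [522.9, -21.2, 78.5]
tcp_rot: [-1.571, -0.0, -2.948]
contact_force: [1.1, 0.1, 0.3]
grip_width: 13.5
```

>>> {"fn": "arm_command", "kwargs": {
  "deltas": [
    [-0.0005,0.0009,0,0],
    [0,0,0,0]
  ]
}}

```text
time: 34.75
tool_pos: [523.4, -21.0, 77.5]
tcp_rot: [-1.571, -0.0, -2.948]
contact_force: [0.0, -0.3, -0.3]
grip_width: 13.2
```

>>> {"fn": "arm_command", "kwargs": {
  "deltas": [
    [-0.0005,0.0009,0,0],
    [0,0,0,0]
  ]
}}

```text
time: 34.95
tool_pos: [524.0, -20.9, 76.6]
tcp_rot: [-1.571, 0.0, -2.948]
contact_force: [1.4, 0.1, 1.0]
grip_width: 13.2
```

>>> {"fn": "arm_command", "kwargs": {
  "deltas": [
    [-0.0005,0.0009,0,0],
    [0,0,0,0]
  ]
}}

```text
time: 35.15
tool_pos: [524.4, -20.9, 75.9]
tcp_rot: [-1.571, -0.0, -2.948]
contact_force: [-0.8, -0.4, 5.1]
grip_width: 12.9
```

>>> {"fn": "arm_command", "kwargs": {
  "deltas": [
    [-0.0005,0.0009,0,0],
    [0,0,0,0]
  ]
}}

```text
time: 35.35
tool_pos: [524.9, -20.8, 75.0]
tcp_rot: [-1.571, -0.0, -2.948]
contact_force: [-1.6, -0.9, 4.7]
grip_width: 13.9
```

>>> {"fn": "arm_command", "kwargs": {
  "deltas": [
    [-0.0005,0.0009,0,0],
    [0,0,0,0]
  ]
}}

```text
time: 35.55
tool_pos: [525.3, -20.7, 74.2]
tcp_rot: [-1.571, -0.0, -2.948]
contact_force: [-2.0, -0.5, 6.8]
grip_width: 13.0
```

Axial contact at d about -8 mm: the collar is on the shoulder and the spring push has started. Pressing in along the axis.

>>> {"fn": "arm_command", "kwargs": {
  "deltas": [
    [-0.0005,0.0009,0,0],
    [0,0,0,0]
  ]
}}

```text
time: 35.75
tool_pos: [525.7, -20.7, 73.6]
tcp_rot: [-1.571, -0.0, -2.948]
contact_force: [-3.5, -0.5, 8.8]
grip_width: 13.1
```

>>> {"fn": "arm_command", "kwargs": {
  "deltas": [
    [-0.0005,0.0009,0,0],
    [0,0,0,0]
  ]
}}

```text
time: 35.95
tool_pos: [526.1, -20.6, 72.8]
tcp_rot: [-1.571, -0.0, -2.948]
contact_force: [-4.4, -1.4, 10.3]
grip_width: 13.7
```

>>> {"fn": "arm_command", "kwargs": {
  "deltas": [
    [-0.0005,0.0009,0,0],
    [0,0,0,0]
  ]
}}

```text
time: 36.15
tool_pos: [526.7, -20.5, 71.8]
tcp_rot: [-1.571, -0.0, -2.948]
contact_force: [-3.2, -1.0, 7.9]
grip_width: 13.3
```

>>> {"fn": "arm_command", "kwargs": {
  "deltas": [
    [-0.0005,0.0009,0,0],
    [0,0,0,0]
  ]
}}

```text
time: 36.35
tool_pos: [527.3, -20.3, 70.7]
tcp_rot: [-1.571, -0.0, -2.948]
contact_force: [-2.0, -0.6, 6.4]
grip_width: 13.6
```

It clicked: the force peaked at about 11 N and then dropped. Continue to the end stop.

>>> {"fn": "arm_command", "kwargs": {
  "deltas": [
    [-0.0005,0.0009,0,0],
    [0,0,0,0]
  ]
}}

```text
time: 36.55
tool_pos: [527.8, -20.2, 69.8]
tcp_rot: [-1.571, -0.0, -2.948]
contact_force: [-1.0, -1.0, 5.4]
grip_width: 13.5
```

>>> {"fn": "arm_command", "kwargs": {
  "deltas": [
    [-0.0004,0.0007,0,0],
    [0,0,0,0]
  ]
}}

```text
time: 36.75
tool_pos: [528.1, -20.2, 69.1]
tcp_rot: [-1.571, -0.0, -2.948]
contact_force: [-2.6, -0.6, 7.3]
grip_width: 13.8
```

>>> {"fn": "arm_command", "kwargs": {
  "deltas": [
    [-0.0003,0.0005,0,0],
    [0,0,0,0]
  ]
}}

```text
time: 36.95
tool_pos: [528.2, -20.2, 69.0]
tcp_rot: [-1.57, -0.001, -2.948]
contact_force: [-4.7, -0.9, 10.8]
grip_width: 13.5
```

At the end stop: about 8.0 mm of travel, and force is rising steeply. A small extra bias, then a final check.

>>> {"fn": "arm_command", "kwargs": {
  "deltas": [
    [-0.0001,0.0002,0,0],
    [0,0,0,0],
    [0,0,0,0],
    [0,0,0,0],
    [0,0,0,0]
  ]
}}

```text
time: 37.45
tool_pos: [528.2, -20.2, 69.0]
tcp_rot: [-1.57, -0.001, -2.948]
contact_force: [-5.8, -0.5, 12.3]
grip_width: 13.5
```

```bash
python3 ov.py pics/fin.png; python3 -c "
from h import *
o=bot.get_obs();print(o['time'],o['tool_pos'],o['contact_force'],o['grip_width'])"
```

```text
37.5 [528.19831015 -20.19941744  69.01316475] [-5.02092871 -0.75590349 13.26311471] 13.337108695640092
```

View pics/fin.png

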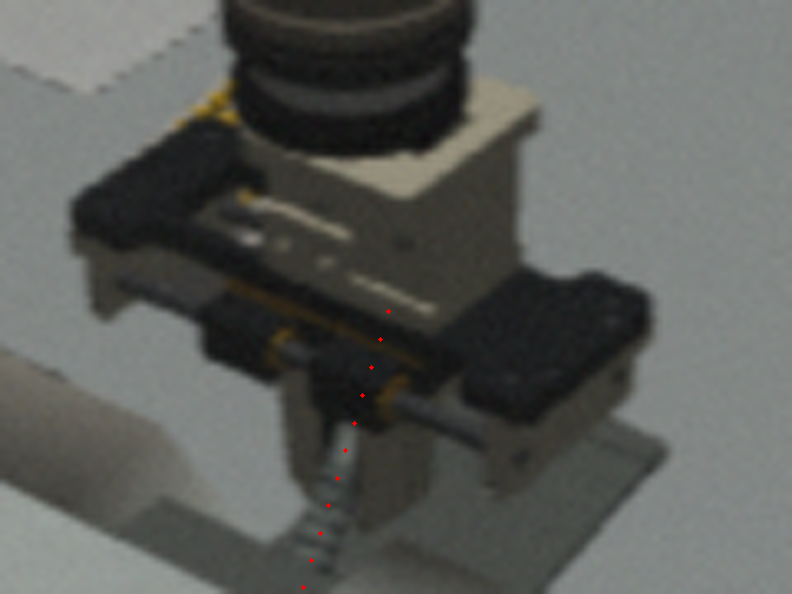

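The final view shows the syringe along the nipple axis and the flap still down at crop (600,460). The push is steady at about 14 N along the axis, with the grip at 13.4 mm. Handing in.

```bash
python3 -c "
from plant import job;print(job.close_job())"
```

```text
the job is handed in; nothing more can be done
None
```

The flap is down on its stop, and the syringe is pressed fully into the inlet nipple, still gripped and held against the spring. I handed the job in at about 37.5 s of the 70 s.

- **Flap:** I hooked the lip from behind and lowered it forward at about 0.4 rad/s until it was firm on its stop. The push there reached about 30 N with almost no further give. The first attempt passed over the lip because the fingertips sit about 24 mm higher than the reported pose. I found that by touching the bench, where the force reached about 24 N, and then repeated the pull.
- **Syringe:** I gripped the barrel across x. The tool can only point straight down, so I pivoted the syringe to about 30° in the pads, using the fixed rack's hole rim and then its outer edge. The collar then went over the nipple along its axis and met the shoulder.
- **Click:** The push rose from about 5 N to a peak of about 11 N, dropped to about 5.5 N, then rose steeply at about 8.0 mm of travel.
- **Last checks:** The push held steady at about 14 N along the axis and the grip at 13.4 mm. In the last picture the flap was still down and the syringe lay along the nipple axis.

**What I could not confirm:**
- My tilt estimates differed between 30° and 34°.
- The height offset of the fingers looked up to 13 mm larger at the rack than at the bench. I did not resolve this.
- The nipple was hidden from both cameras during the press, so seating rests on the forces and travel, not on a direct view.

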